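# Lock the roller on its axle with a lynch pin

## Robot

A 7-joint arm with a two-finger parallel gripper is mounted at the origin on the work surface. World frame = base frame: x ahead of the robot, y to its left, z up, the work surface at z = 0. Lengths are in m, angles in rad, forces in N, time in s.
With the tool pointing down it reaches from about 0.4 to 0.85 m from the base axis. Payload 4.5 kg.
Tool frame: the origin (TCP) lies between the finger pads; the fingertips stand 25 mm ahead of it and the grasp point (between the pads) lies 6 mm ahead of it (bot.tips_ahead is the distance from the TCP to the fingertips, in m); z points along the fingers, x is the direction in which the jaws open and shut, and the axes are right-handed (so a half turn about z gives the same grasp; the last joint's range is limited). The gripper opens to 85 mm and grips with 20 to 120 N. Pads are 22 mm wide; open, the fingers measure 114 mm over their backs; the gripper's body (76 mm by 85 mm) begins 54 mm behind the grasp point. The pads swing forward as they close: fully open they stand 13 mm farther back than shut.
Start: joints at [1.266, 0.689, -0.195, 1.565, 0.157, 0.902, -0.215], TCP at [0.208, -0.589, 0.256] pointing down, gripper open.
Joint ranges: [-3.01, 3.01], [-0.46, 2.08], [-1.47, 1.51], [0.13, 2.56], [-1, 4.14], [0.04, 2.09], [-2.66, 2.66]. Speed limits (rad/s): [2.57, 2.57, 3.14, 3.14, 3.14, 3.14, 3.14].

## Interface

Orientations are given as a unit quaternion [x, y, z, w].
In Python, from workcell import bot, eyes gives the robot as it stands. The module is installed in compiled form; this text tells all that it offers.
- The arm moves only by the tool servo_tool, never from a script. Its argument "targets" is one flat list of numbers, 6 for each row, row after row: the shift along the tool's x, y, z in m, then the turn, a rotation vector about the tool's x, y, z in degrees. In form: [dx, dy, dz, ax, ay, az, dx, dy, dz, ax, ay, az, ...]. A call has 1 to 8 rows; each row shifts and turns the pose as measured when the row begins, along the tool's axes as they then stand; what a row does not reach is not made up. A row lasts 1/10 s, in which the tool goes at most 50 mm and 8.59 degrees, less where a joint would pass 70% of its speed; a pose out of reach is approached as far as the arm can. A call with a gripper value outside its range is refused whole. "jaw" is the finger opening in m, from 0 to 0.0854, set as the call begins (left out, the last holds). The fingers move at their own pace and stop on an object; "newtons" is the grip in N (left out, the last holds). Time passes only in rows, so rows that do not move let the fingers close. It gives the time, the measured TCP pose, the force and the opening at its end, in the units of the state.
- bot.get_state(): the state, without advancing time (a new reading comes with each control period).
- eyes.grab_frame(name): name is "scene" or "top" or "wrist"; returns (picture, depth): 400x640x3 uint8, red, green, blue; 400x640 float32, m along the optical axis (not along the pixel's ray), 0 where there is no reading.
- eyes.get_calibration(name): a dict with "fx", "fy", "cx", "cy" (pixels), "distortion" ([k1, k2, p1, p2, k3] as OpenCV has them; the pictures are not rectified), "T" (4x4, takes a point from camera to world coordinates). Camera axes: x right, y down, z forward; pixel columns grow to the right and rows downward; lengths in m; the calibration is good to about 2 mm. A picture is of the moment at which its call begins: read the wrist's pose just before it. get_calibration takes no time and is no camera call; for the wrist camera it gives the pose at the moment of the call.
- bot.finish_job(): hands the job in, once; it reports no verdict.
The state is a dict: "time_s": time; "joints": joint angles; "joint_velocities": joint speeds; "joint_efforts": joint torques, N m; "position": TCP position; "orientation": TCP orientation; "wrist_force": force on the tool from outside, world axes, zero at the start; "ft_torque": the same for the moment, N m; "finger_gap": finger opening in m.
Only numpy, scipy, OpenCV 4.12 (cv2) and the standard library are available. Lean on these libraries where they do the work, as an engineer would, in place of code of your own. Each camera call takes 0.05 s, during which the arm holds its last target.

## Task

Secure the roller of the blue pipe rest: take the red-handled lynch pin out of the wooden rack, push it down through the cross hole near the free end of the axle until its head sits fully home, with the loop on the side of the axle's free end, let go of it, and only then press the loop's yellow tab down so that the sprung loop swings over the axle end and snaps in behind the end collar. Feel for the hole and press gently: never lean on the rest or the axle with more than about 5 kg through the pin. Leave the pin locked and let go of, and leave the other pin, the tools and the stock where they are.

Things in the scene. Friction and masses are not known exactly. Their poses are not given: they have to be found in the camera images.
- stand: Blue pipe rest, bolted down: base plate, upright, aluminium roller 60 mm across, and a steel axle lying level at height 95 mm that sticks out along the stand's +x. Origin on the table below point axle_ref; z up. Axle end: flat-topped bar 26 mm wide, 20 mm thick, from 14 mm behind to 15 mm past the hole, then a round 24 mm collar (2 mm above the flat) ending 23 mm past it. Roller: over 35 mm behind the origin.
- axle_ref (a point): Point on the axle's flat top (105 mm up), on its middle line; axes as the stand's: x to the free end, z up. The axle is pushed in or out by up to 14 mm (stiff, differs each time, not measured): the vertical cross hole lies at y = 0 and anywhere from x = -14 to +14 mm, so feel or look for it. Hole 11.2 mm wide, through, with a 1.2 mm chamfer; below the axle it is free.
- pin_grip (a point): On the lynch pin's red grip, at mid-grasp: block 18 mm (x) by 16 mm (y), from 20 mm below to 14 mm above this point. z up along the pin; the open loop points to its +x. Grasp it across y, where there is free room. It stands upright in the rack at the start. Pushed home in the axle, this point is 34 mm above the axle's flat top.
- pin: The same pin (about 0.14 kg), origin at the middle of the underside of its head (flat foot 25 x 24 mm that comes to rest on the axle). Below it a shank 10 mm across, 32 mm long, tapered to 8.4 mm over its last 2 mm. The loop's hinge, 42 mm wide along y, crosses the head 9 mm above the origin. Insert with the pin's +x along the stand's +x within 5 degrees: the loop's legs pass the axle with 3 mm to spare each side.
- loop (a joint): Angle of the loop on its hinge: 0 = open, level, along the pin's +x; grows as it swings down over the axle end (bar meets it at about 0.65). Locked behind the collar it reads 1.2 to 1.4 (stop at 1.4). Starts at 0 to 0.15; stiff hinge, stays where left. The loop is 31 mm long to its 5 mm cross bar and springs longer by up to 10 mm, 1.2 N per mm.
- tab (a point): Centre of the roll (9 mm thick, 22 mm wide) on the yellow thumb tab that stands up from the loop's cross bar; loop open: 31 mm out along the pin's +x and 40 mm above the head's underside. Press down from above with shut fingers, keeping over it: it swings on an arc of 44 to 48 mm about the hinge, out to 46 mm and back to 38, ending 14 mm below the axle's top; 2 to 15 N, then it snaps in.
- rack: Wooden pin rack, fixed, 50 x 120 x 50 mm tall, two holes 12 mm wide, 38 mm deep, at y = +30 and -30 mm; origin under its centre. The lynch pin stands in one hole, the plain pin in the other, either way round.
- hammer: hammer with a wooden handle; a bystander, leave it. Origin at the underside.
- brush: brush with a wooden handle; a bystander, leave it. Origin at the underside.
- can: green closed can, 54 mm across, 160 mm tall; a bystander, leave it. Origin at the underside.
- jar: open steel cup, 70 mm across, 80 mm tall; a bystander, leave it. Origin at the underside.
- coupon: flat steel plate 150 x 70 x 6 mm; a bystander, leave it. Origin at the underside.
- square: red L-shaped magnet square, 14 mm thick, legs 90 and 105 mm; a bystander, leave it. Origin at the underside.
- spare: plain steel pin without a loop, 10 mm shank, 18 mm head 12 mm tall; stands in the other hole of the rack; a bystander, leave it. Origin at the underside of its head.
Things that resemble listed ones, but are neither listed nor needed, are in the scene too. Leave any green or purple look-alike of the pin alone.

How it is judged:
On the way, in this order (a step that is already met when the one before it is completed fails the run):
1. the pin is fully home in the axle's cross hole and let go, the loop still open (x of pin_grip in the frame of axle_ref between -0.018 and 0.018 m and y of pin_grip in the frame of axle_ref between -0.004 and 0.004 m and z of pin_grip in the frame of axle_ref between 0.029 and 0.0365 m and angle between the z axis of pin_grip and the z axis of axle_ref, either way round below 0.15 rad and value of joint loop below 0.9 rad and contact force between pin and the fingers below 0.2 N), for 0.2 s.
2. the loop is snapped in behind the collar with the pin home (x of pin_grip in the frame of axle_ref between -0.018 and 0.018 m and y of pin_grip in the frame of axle_ref between -0.004 and 0.004 m and z of pin_grip in the frame of axle_ref between 0.029 and 0.0365 m and angle between the z axis of pin_grip and the z axis of axle_ref, either way round below 0.15 rad and value of joint loop above 1.18 rad), for 0.2 s.
At the end, for the whole second after the job is handed in: The pin stands in the axle's cross hole with its head down on the axle (within 2.5 mm), upright within 0.15 rad, loop on the free-end side and locked behind the collar (joint loop above 1.18), at rest and let go (all of step 2 and linear speed of pin below 0.02 m/s); the robot touches nothing.
It fails at once if the pin presses on the stand or axle with more than 50 N (contact force between pin and stand above 50 N).
It fails at once if another pin, tool or piece of stock is moved by more than 30 mm (distance of any of hammer, brush, can, jar, coupon, square, spare from where it was at the start of the episode above 0.03 m).
It also fails if it takes over 61 s, if anything falls off the work surface, if the arm or the gripper's body presses on something with over 40 N, if the wrist force passes 120 N, or if a joint passes its speed limit or range.

## Working session

There is one attempt and no reset: what is moved stays moved. The work goes in short steps, Python scripts to look and compute and a tool call to move; the robot and the scene stay as the last step left them, time stands still between calls to the robot, and variables do not carry over. Pictures are saved under pics/ and viewed, and the job is handed in when it is done.

Besides the shell and the picture viewer there is one more tool, called after "Emit:" as name(argument=value, ...), one argument or row to a line, values as JSON. servo_tool: Moves the arm, as the interface text tells. Its arguments: {"type":"object","properties":{"targets":{"type":"array","items":{"type":"number"}},"jaw":{"type":"number"},"newtons":{"type":"number"}},"required":["targets"]}

```bash
mkdir -p pics; ls
cat > h.py <<'E'
import numpy as np, cv2, pickle
from scipy.spatial.transform import Rotation as R
from workcell import bot, eyes
def snap(name, fn):
    cal=eyes.get_calibration(name)
    im,d=eyes.grab_frame(name)
    cv2.imwrite(f'pics/{fn}.png',im[:,:,::-1]); pickle.dump((im,d,cal),open(f'{fn}.pkl','wb'))
    return im,d,cal
def load(fn): return pickle.load(open(f'{fn}.pkl','rb'))
def KD(cal):
    return np.array([[cal['fx'],0,cal['cx']],[0,cal['fy'],cal['cy']],[0,0,1]]),np.array(cal['distortion'],float)
def px2w(cal,d,u,v):
    K,D=KD(cal); n=cv2.undistortPoints(np.array([[[u,v]]],float),K,D)[0,0]
    p=np.array([n[0]*d,n[1]*d,d,1]); return (np.array(cal['T'])@p)[:3]
def ray(cal,u,v):
    K,D=KD(cal); n=cv2.undistortPoints(np.array([[[u,v]]],float),K,D)[0,0]
    T=np.array(cal['T']); return T[:3,3],T[:3,:3]@np.array([n[0],n[1],1])
def atz(cal,u,v,z):
    o,r=ray(cal,u,v); return o+r*(z-o[2])/r[2]
def cloud(im,d,cal):
    K,D=KD(cal); H,W=d.shape
    uv=np.stack(np.meshgrid(np.arange(W),np.arange(H)),-1).reshape(-1,1,2).astype(float)
    n=cv2.undistortPoints(uv,K,D)[:,0]; z=d.reshape(-1)
    P=np.c_[n[:,0]*z,n[:,1]*z,z]; T=np.array(cal['T'])
    return (P@T[:3,:3].T+T[:3,3]).reshape(H,W,3)
def proj(cal,P):
    K,D=KD(cal); T=np.linalg.inv(np.array(cal['T'])); 
    return cv2.projectPoints(np.atleast_2d(np.array(P,float)),cv2.Rodrigues(T[:3,:3])[0],T[:3,3],K,D)[0][:,0]
def st():
    s=bot.get_state(); print({k:(np.round(v,4).tolist() if not isinstance(v,float) else round(v,4)) for k,v in s.items()}); return s
E
python3 - <<'E'
from h import *
st()
for n in ['scene','top','wrist']:
    im,d,c=snap(n,n+'0'); print(n,np.round(c['T'],3).tolist(),c['fx'],c['distortion'])
E
```

```text
pics
{'time_s': 0.0, 'joints': [1.2658, 0.69, -0.1945, 1.5663, 0.1573, 0.9025, -0.2151], 'joint_velocities': [-0.0004, 0.0003, -0.0003, 0.0002, -0.0016, -0.0022, -0.0005], 'joint_efforts': [0.0006, -53.9609, -1.2665, -15.8545, 0.009, 0.0095, 0.0], 'position': [0.2075, -0.5889, 0.2555], 'orientation': [0.8162, -0.5777, -0.0008, -0.0005], 'wrist_force': [0.3552, -0.7945, 0.2728], 'ft_torque': [0.0304, -0.0156, -0.0004], 'finger_gap': 0.0851}
scene [[0.621, 0.65, -0.438, 1.091], [0.783, -0.524, 0.334, -0.361], [-0.013, -0.55, -0.835, 1.133], [0.0, 0.0, 0.0, 1.0]] 436.08198508459907 [0.03338397 0.         0.         0.         0.        ]
top [[-0.028, -0.986, 0.165, 0.349], [-1.0, 0.027, -0.011, 0.049], [0.007, -0.166, -0.986, 1.295], [0.0, 0.0, 0.0, 1.0]] 483.96831584861934 [0.04410479 0.         0.         0.         0.        ]
wrist [[0.331, -0.894, -0.303, 0.285], [-0.943, -0.315, -0.105, -0.562], [-0.002, 0.32, -0.947, 0.374], [0.0, 0.0, 0.0, 1.0]] 336.4594754462054 [-0.0468327  0.         0.         0.         0.       ]
```

View pics/scene0.png

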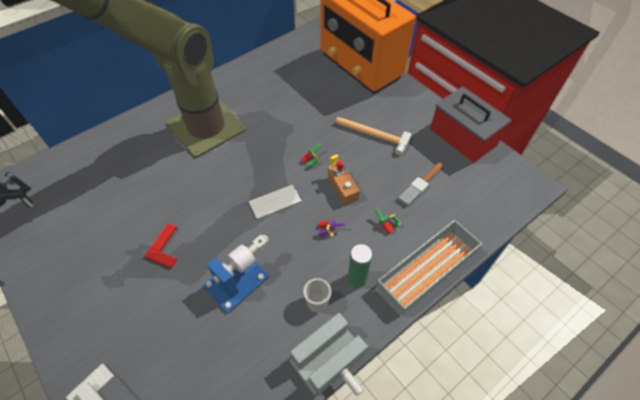

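View pics/top0.png

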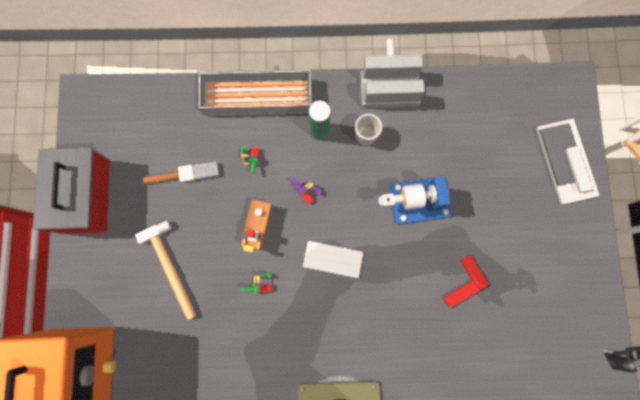

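View pics/wrist0.png

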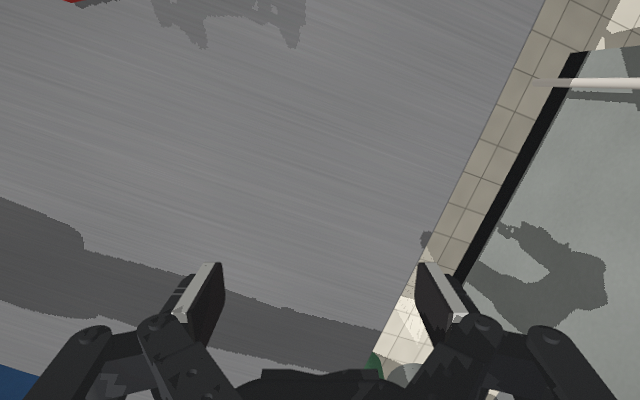

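Top view: rack at about (257,225) with the lynch pin's red/yellow at (250,240) and the plain pin at (258,212). The stand is at (420,200), its axle end at (385,200) towards the rack. The look-alikes (green and purple) lie on the table. Now zooming and measuring.

Run:
```python
from h import *
a=load('top0'); b=load('scene0')
A=cv2.resize(a[0][180:270,215:305],None,fx=4.4,fy=4.4,interpolation=cv2.INTER_CUBIC)
B=cv2.resize(a[0][160:240,360:460],None,fx=4,fy=4.4,interpolation=cv2.INTER_CUBIC)[:396]
B=cv2.copyMakeBorder(B,0,396-B.shape[0],0,0,cv2.BORDER_CONSTANT)
cv2.imwrite('pics/z1.png',np.hstack([A[:396],B])[:,:,::-1])
A=cv2.resize(b[0][140:215,310:370],None,fx=5.2,fy=5.2,interpolation=cv2.INTER_CUBIC)
B=cv2.resize(b[0][225:315,200:280],None,fx=4.33,fy=4.33,interpolation=cv2.INTER_CUBIC)
cv2.imwrite('pics/z2.png',np.hstack([A[:389],B[:389]])[:,:,::-1])
for nm,(im,d,c) in (('top',a),('scene',b)):
    P=cloud(im,d,c)
    for (u,v) in ([(258,212),(250,238),(247,248),(383,200),(392,199),(415,195),(262,225)] if nm=='top' else [(336,162),(341,166),(348,184),(262,240),(243,257)]):
        print(nm,u,v,np.round(P[v,u],3))
```

```text
top 258 212 [0.534 0.192 0.062]
top 250 238 [0.469 0.214 0.053]
top 247 248 [0.441 0.217 0.087]
top 383 200 [ 0.549 -0.124  0.109]
top 392 199 [ 0.552 -0.147  0.104]
top 415 195 [ 0.557 -0.201  0.122]
top 262 225 [0.502 0.184 0.051]
scene 336 162 [0.466 0.203 0.09 ]
scene 341 166 [0.486 0.207 0.087]
scene 348 184 [0.538 0.191 0.064]
scene 262 240 [ 0.553 -0.13   0.101]
scene 243 257 [ 0.574 -0.201  0.121]
```

View pics/z1.png

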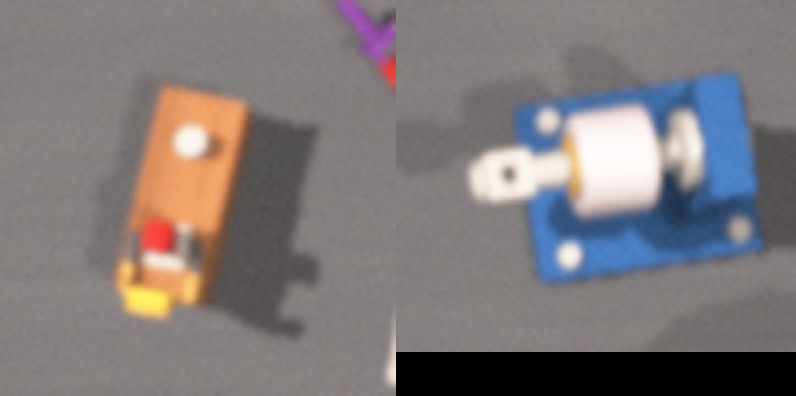

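View pics/z2.png

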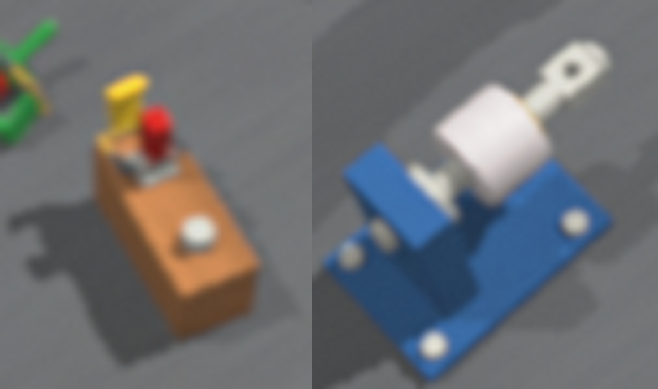

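The hole is visible: top image about (388,199), scene about (260,241). Working out coarse poses.

Run:
```python
from h import *
a=load('top0'); b=load('scene0')
# hole triangulate/at plane
print('hole top',atz(a[2],388,199.3,.105),'scene',atz(b[2],259.6,241.2,.105))
def hsvmask(im,lo,hi): return cv2.inRange(cv2.cvtColor(im,cv2.COLOR_RGB2HSV),lo,hi)>0
for nm,(im,d,c) in (('top',a),('scene',b)):
    P=cloud(im,d,c); X,Y,Z=P[...,0],P[...,1],P[...,2]
    near=(abs(X-.5)<.09)&(abs(Y-.2)<.06)
    for n,m in (('rack',near&(Z>.044)&(Z<.054)),('spare',(abs(X-.53)<.03)&(abs(Y-.19)<.03)&(Z>.058)),
        ('red',near&(Z>.055)&hsvmask(im,(0,150,80),(6,255,255))),('yel',near&(Z>.055)&hsvmask(im,(20,140,100),(35,255,255))),
        ('axle',(X>.5)&(X<.6)&(Y>-.18)&(Y<-.09)&(Z>.098)&(Z<.115)),('roller',(X>.5)&(X<.62)&(Y>-.25)&(Y<-.16)&(Z>.115)&(Z<.13))):
        q=P[m]; 
        if len(q)<3: print(nm,n,len(q)); continue
        u=q[:,:2]-q[:,:2].mean(0); w,V=np.linalg.eigh(u.T@u); 
        print(nm,n,len(q),'mean',np.round(q.mean(0),4),'med',np.round(np.median(q,0),4),'max z',q[:,2].max().round(3),'ax deg',np.degrees(np.arctan2(V[1,1],V[0,1])).round(1), 'rect',cv2.minAreaRect((q[:,:2]*1000).astype(np.float32)))
    m=(X>.45)&(X<.68)&(Y>-.32)&(Y<-.12)&hsvmask(im,(100,120,30),(125,255,255))&(Z>.003)&(Z<.03)
    q=P[m]; print(nm,'base',len(q),cv2.minAreaRect((q[:,:2]*1000).astype(np.float32)))
```

```text
hole top [ 0.55088571 -0.13708465  0.105     ] scene [ 0.55404703 -0.13811745  0.105     ]
top rack 679 mean [0.5123 0.1985 0.0501] med [0.5137 0.1991 0.0501] max z 0.054 ax deg 166.7 rect ((506.6228332519531, 200.37307739257812), (53.816219329833984, 122.94917297363281), 76.00387573242188)
top spare 38 mean [0.5355 0.1916 0.0624] med [0.5354 0.1921 0.0627] max z 0.067 ax deg -151.8 rect ((535.2869873046875, 191.0478515625), (16.787567138671875, 14.490192413330078), 42.426448822021484)
top red 44 mean [0.4768 0.2076 0.0973] med [0.4768 0.2081 0.098 ] max z 0.103 ax deg 58.9 rect ((476.78546142578125, 207.87646484375), (16.212993621826172, 15.346468925476074), 88.87559509277344)
top yel 50 mean [0.4423 0.2126 0.0841] med [0.4425 0.2128 0.087 ] max z 0.094 ax deg 96.5 rect ((442.8126220703125, 208.7949981689453), (14.19088363647461, 33.55607604980469), 7.737443923950195)
top axle 251 mean [ 0.554  -0.1491  0.1051] med [ 0.5539 -0.1491  0.1049] max z 0.115 ax deg 100.6 rect ((561.2931518554688, -147.01736450195312), (44.167320251464844, 64.98380279541016), 2.8219034671783447)
top roller
[... 943 characters left out ...]
128 0.0735] med [0.4439 0.2126 0.0708] max z 0.09 ax deg 85.9 rect ((444.0079650878906, 213.16062927246094), (19.85135269165039, 14.377532958984375), 59.50777053833008)
scene axle 177 mean [ 0.5544 -0.1459  0.1036] med [ 0.5549 -0.1454  0.1033] max z 0.113 ax deg 103.4 rect ((556.3892211914062, -151.09161376953125), (30.84859275817871, 71.25846099853516), 19.97315788269043)
scene roller 275 mean [ 0.562  -0.2043  0.1209] med [ 0.5629 -0.2038  0.1211] max z 0.129 ax deg 89.5 rect ((563.0330810546875, -214.74844360351562), (47.493900299072266, 70.87158203125), 8.941784858703613)
scene base 1066 ((565.123291015625, -238.5153350830078), (107.7505111694336, 148.05262756347656), 6.265528678894043)
```

```bash
cat >> h.py <<'E'
def plan(target,yaw=None,n=8,polar=False):
    """rows (tool frame) from present pose to target with tool down and tool x at yaw deg"""
    s=bot.get_state(); p=np.array(s['position']); Rc=R.from_quat(s['orientation'])
    x=Rc.as_matrix()[:,0]; y0=np.degrees(np.arctan2(x[1],x[0]))
    yaw=y0 if yaw is None else yaw
    dy=(yaw-y0+180)%360-180
    def down(a): a=np.radians(a); X=np.array([np.cos(a),np.sin(a),0]); Z=np.array([0,0,-1.]); return R.from_matrix(np.c_[X,np.cross(Z,X),Z])
    out=[];pc=p;Rcur=Rc; tgt=np.array(target,float)
    Rf=down(yaw); 
    relT=(down(y0).inv()*Rc)
    for i in range(1,n+1):
        f=i/n
        if polar:
            r0,r1=np.hypot(*p[:2]),np.hypot(*tgt[:2]); a0,a1=np.arctan2(p[1],p[0]),np.arctan2(tgt[1],tgt[0])
            r=r0+f*(r1-r0);a=a0+f*(a1-a0); q=np.array([r*np.cos(a),r*np.sin(a),p[2]+f*(tgt[2]-p[2])])
        else: q=p+f*(tgt-p)
        Rn=down(y0+f*dy)*R.from_rotvec(relT.as_rotvec()*(1-f))
        t=Rcur.inv().apply(q-pc); w=(Rcur.inv()*Rn).as_rotvec(degrees=True)
        out+= [round(v,4) for v in t]+[round(v,2) for v in w]; pc,Rcur=q,Rn
    print('yaw0 %.1f dyaw %.1f dist %.3f'%(y0,dy,np.linalg.norm(tgt-p)))
    for k in range(0,len(out),48): print(out[k:k+48])
E
python3 - <<'E'
from h import *
plan((.552,-.13,.26),6.4,14,True)
E
```

```text
yaw0 -70.6 dyaw 77.0 dist 0.574
[np.float64(-0.0057), np.float64(-0.0443), np.float64(-0.0003), np.float64(-0.01), np.float64(0.01), np.float64(-5.5), np.float64(-0.0046), np.float64(-0.0441), np.float64(-0.0003), np.float64(-0.01), np.float64(0.01), np.float64(-5.5), np.float64(-0.0035), np.float64(-0.044), np.float64(-0.0003), np.float64(-0.01), np.float64(0.01), np.float64(-5.5), np.float64(-0.0024), np.float64(-0.0437), np.float64(-0.0003), np.float64(-0.01), np.float64(0.01), np.float64(-5.5), np.float64(-0.0014), np.float64(-0.0435), np.float64(-0.0003), np.float64(-0.0), np.float64(0.01), np.float64(-5.5), np.float64(-0.0004), np.float64(-0.0432), np.float64(-0.0003), np.float64(-0.0), np.float64(0.01), np.float64(-5.5), np.float64(0.0007), np.float64(-0.0429), np.float64(-0.0003), np.float64(-0.0), np.float64(0.01), np.float64(-5.5), np.float64(0.0017), np.float64(-0.0426), np.float64(-0.0003), np.float64(-0.0), np.float64(0.01), np.float64(-5.5)]
[np.float64(0.0027), np.float64(-0.0423), np.float64(-0.0003), np.float64(-0.0), np.float64(0.01), np.float64(-5.5), np.float64(0.0037), np.float64(-0.0419), np.float64(-0.0003), np.float64(-0.0), np.float64(0.01), np.float64(-5.5), np.float64(0.0046), np.float64(-0.0415), np.float64(-0.0003), np.float64(-0.0), np.float64(0.01), np.float64(-5.5), np.float64(0.0056), np.float64(-0.0411), np.float64(-0.0003), np.float64(-0.0), np.float64(0.01), np.float64(-5.5), np.float64(0.0065), np.float64(-0.0407), np.float64(-0.0003), np.float64(-0.0), np.float64(0.01), np.float64(-5.5), np.float64(0.0074), np.float64(-0.0402), np.float64(-0.0003), np.float64(0.0), np.float64(0.01), np.float64(-5.5)]
```

Emit:
servo_tool(
  targets=[-0.005,-0.044,0,0,0,-5.5,-0.005,-0.044,0,0,0,-5.5,-0.003,-0.044,0,0,0,-5.5,-0.002,-0.044,0,0,0,-5.5,-0.001,-0.043,0,0,0,-5.5,0,-0.043,0,0,0,-5.5,0.001,-0.043,0,0,0,-5.5,0.002,-0.043,0,0,0,-5.5],
)

```text
time_s: 0.95
position: [0.4678, -0.3638, 0.2508]
orientation: [0.974, -0.224, -0.004, 0.002]
wrist_force: [0.4, -0.8, 1.0]
finger_gap: 0.0856
```

Emit:
servo_tool(
  targets=[0.003,-0.042,0,0,0,-5.5,0.004,-0.042,0,0,0,-5.5,0.005,-0.041,0,0,0,-5.5,0.006,-0.041,0,0,0,-5.5,0.007,-0.04,0,0,0,-5.5,0.007,-0.04,0,0,0,-5.5],
)

```text
time_s: 1.55
position: [0.5532, -0.1216, 0.2484]
orientation: [0.997, 0.074, -0.003, 0.0]
wrist_force: [1.1, 0.2, 0.3]
finger_gap: 0.0855
```

```bash
sed -i 's/round(v,4) for v/float(round(v,4)) for v/;s/round(v,2) for v/float(round(v,2)) for v/' h.py
python3 - <<'E'
from h import *
plan((.552,-.13,.26),6.4,5)
E
```

```text
yaw0 8.5 dyaw -2.1 dist 0.014
[-0.0005, 0.0016, -0.0023, 0.0, 0.08, 0.41, -0.0005, 0.0016, -0.0023, 0.0, 0.08, 0.41, -0.0005, 0.0016, -0.0023, 0.0, 0.08, 0.41, -0.0005, 0.0016, -0.0023, 0.0, 0.08, 0.41, -0.0004, 0.0016, -0.0023, -0.0, 0.08, 0.41]
```

Emit:
servo_tool(
  targets=[0,0,0,0,0,0,0,0,0,0,0,0,0,0,0,0,0,0],
  jaw=0.06,
)

```text
time_s: 1.85
position: [0.554, -0.113, 0.2484]
orientation: [0.997, 0.081, -0.003, -0.002]
wrist_force: [0.1, -0.4, 0.9]
finger_gap: 0.0599
```

Run:
```python
from h import *
st(); snap('wrist','w1')
```

```text
{'time_s': 1.85, 'joints': [0.4351, 0.6625, -0.534, 1.7403, 0.4191, 0.8619, -0.1242], 'joint_velocities': [0.0083, 0.0049, 0.0226, -0.0009, 0.0127, 0.008, -0.0033], 'joint_efforts': [-0.5236, -49.1286, -5.4835, -14.0015, -0.052, 0.0046, 0.0095], 'position': [0.554, -0.113, 0.2484], 'orientation': [0.9967, 0.0806, -0.0031, -0.0025], 'wrist_force': [0.1313, -0.3562, 0.868], 'ft_torque': [-0.0458, 0.0023, 0.0214], 'finger_gap': 0.0599}
```

View pics/w1.png

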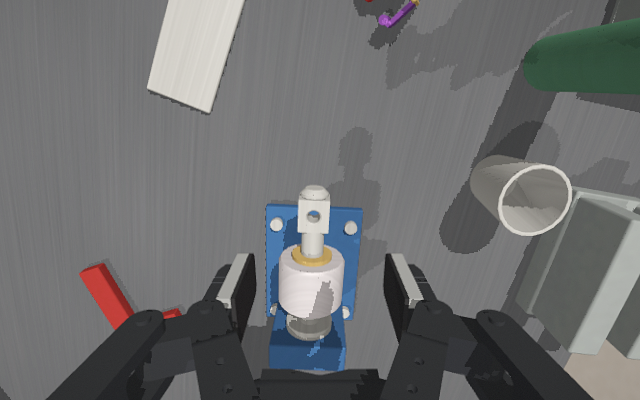

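The wrist view shows the axle end pointing away, with the cross hole at about (313,216). I'll refine the hole and axle axis.

Run:
```python
from h import *
im,d,c=load('w1')
z=cv2.resize(im[170:270,260:370],None,fx=5,fy=5,interpolation=cv2.INTER_CUBIC); cv2.imwrite('pics/w1z.png',z[:,:,::-1])
P=cloud(im,d,c); X,Y,Z=P[...,0],P[...,1],P[...,2]
m=(X>.5)&(X<.6)&(Y>-.165)&(Y<-.1)&(Z>.09)&(Z<.115); 
q=P[m]; print(len(q),np.median(q,0))
# per-row center of axle in image
m=m.astype(np.uint8)
for v in range(184,262,4):
    us=np.where(m[v,290:340])[0]+290
    if len(us)<3: continue
    A=atz(c,us[0]-.5,v,.105);B=atz(c,us[-1]+.5,v,.105)
    print(v,us[0],us[-1],'mid',np.round((A+B)[:2]/2,4),'w',round(np.linalg.norm(A-B)*1000,1),'z',round(np.median(Z[v,us]),4))
```

```text
1670 [ 0.55136966 -0.13594703  0.10501753]
188 305 324 mid [ 0.5482 -0.1112] w 16.3 z 0.0965
192 301 327 mid [ 0.5484 -0.1146] w 22.0 z 0.1027
196 299 329 mid [ 0.5489 -0.118 ] w 25.4 z 0.105
200 299 329 mid [ 0.5494 -0.1214] w 25.5 z 0.1048
204 299 329 mid [ 0.55   -0.1249] w 25.6 z 0.1051
208 298 329 mid [ 0.5501 -0.1284] w 26.5 z 0.1054
212 298 329 mid [ 0.5506 -0.1319] w 26.6 z 0.1055
216 298 328 mid [ 0.5508 -0.1355] w 25.9 z 0.1052
220 298 328 mid [ 0.5513 -0.1391] w 26.0 z 0.1048
224 298 328 mid [ 0.5519 -0.1427] w 26.1 z 0.1053
228 298 328 mid [ 0.5524 -0.1463] w 26.2 z 0.1056
232 298 327 mid [ 0.5526 -0.15  ] w 25.5 z 0.1055
236 302 323 mid [ 0.5532 -0.1537] w 18.8 z 0.1043
240 302 323 mid [ 0.5537 -0.1574] w 18.8 z 0.1042
244 302 323 mid [ 0.5543 -0.1611] w 18.9 z 0.1039
248 310 319 mid [ 0.5566 -0.1646] w 8.6 z 0.105
```

View pics/w1z.png

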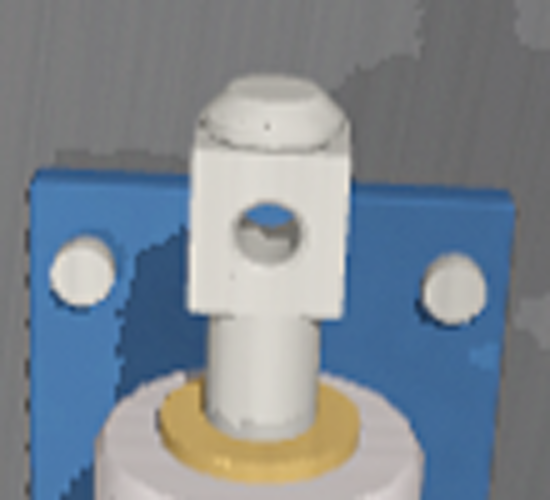

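Run:
```python
from h import *
plan((.478,.2067,.22),77,12,True)
```

```text
yaw0 9.2 dyaw 67.8 dist 0.331
[0.006, -0.0283, 0.0025, -0.06, 0.0, -5.65, 0.0073, -0.0278, 0.0024, -0.05, 0.01, -5.65, 0.0085, -0.0272, 0.0024, -0.05, 0.01, -5.65, 0.0097, -0.0266, 0.0024, -0.05, 0.01, -5.65, 0.0109, -0.026, 0.0024, -0.05, 0.01, -5.65, 0.012, -0.0253, 0.0024, -0.04, 0.01, -5.65, 0.0131, -0.0245, 0.0024, -0.04, 0.02, -5.65, 0.0141, -0.0237, 0.0024, -0.04, 0.02, -5.65]
[0.0151, -0.0229, 0.0024, -0.03, 0.02, -5.65, 0.016, -0.022, 0.0024, -0.03, 0.02, -5.65, 0.0169, -0.0211, 0.0024, -0.03, 0.03, -5.65, 0.0178, -0.0201, 0.0024, -0.02, 0.03, -5.65]
```

Emit:
servo_tool(
  targets=[0.006,-0.028,0.001,0,0,-5.6,0.007,-0.028,0.001,0,0,-5.6,0.0085,-0.027,0.001,0,0,-5.6,0.0095,-0.0265,0.001,0,0,-5.6,0.011,-0.026,0.001,0,0,-5.6,0.012,-0.025,0.001,0,0,-5.6,0.013,-0.0245,0.001,0,0,-5.6,0.014,-0.0235,0.001,0,0,-5.6],
)

```text
time_s: 2.7
position: [0.5277, 0.0938, 0.2377]
orientation: [0.893, 0.45, -0.005, 0.002]
wrist_force: [0.2, -0.2, 0.5]
finger_gap: 0.0598
```

Emit:
servo_tool(
  targets=[0.015,-0.023,0.001,0,0,-5.6,0.016,-0.022,0.001,0,0,-5.6,0.017,-0.019,0.001,0,0,-5.6,0.0,0.0,0.0,0,0,0,0,0,0,0,0,0],
)

```text
time_s: 3.2
position: [0.498, 0.1668, 0.2334]
orientation: [0.817, 0.577, -0.006, 0.002]
wrist_force: [0.4, -0.1, 0.5]
finger_gap: 0.06
```

Run:
```python
from h import *
st(); snap('wrist','w2'); plan((.478,.2067,.22),77,4)
```

```text
{'time_s': 3.2, 'joints': [0.0506, 0.6936, -0.7843, 1.8645, 0.6398, 0.8683, 0.1723], 'joint_velocities': [-0.0085, 0.0008, -0.011, 0.0025, -0.0096, -0.0104, 0.009], 'joint_efforts': [-1.3486, -46.5285, -8.7347, -12.3403, -0.0729, -0.0418, 0.0077], 'position': [0.498, 0.1668, 0.2334], 'orientation': [0.8166, 0.5771, -0.006, 0.0023], 'wrist_force': [0.3672, -0.0768, 0.4605], 'ft_torque': [-0.0614, -0.0257, -0.0127], 'finger_gap': 0.06}
yaw0 70.5 dyaw 6.5 dist 0.046
[0.0077, -0.008, 0.0033, -0.07, 0.17, -1.63, 0.008, -0.0078, 0.0033, -0.06, 0.17, -1.63, 0.0082, -0.0076, 0.0033, -0.06, 0.17, -1.63, 0.0084, -0.0073, 0.0033, -0.05, 0.17, -1.63]
```

View pics/w2.png

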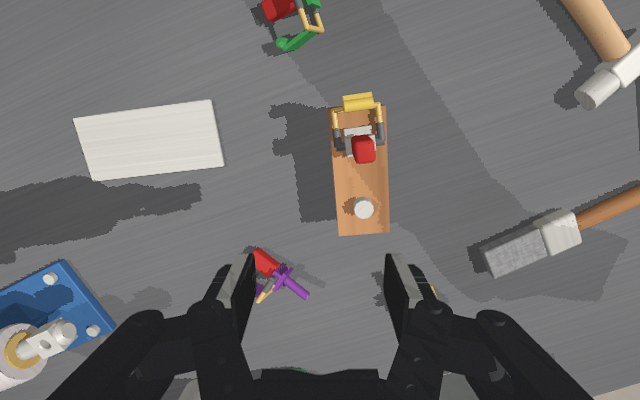

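Emit:
servo_tool(
  targets=[0.0077,-0.008,0.0033,0,0.2,-1.6,0.008,-0.008,0.0033,0,0.2,-1.6,0.008,-0.0076,0.0033,0,0.2,-1.6,0.0084,-0.0073,0.0033,0,0.2,-1.6,0,0,0,0,0,0,0,0,0,0,0,0],
)

```text
time_s: 3.85
position: [0.4772, 0.2068, 0.2184]
orientation: [0.782, 0.623, -0.0, -0.002]
wrist_force: [-0.0, -0.1, -0.4]
finger_gap: 0.0599
```

Run:
```python
from h import *
st(); im,d,c=snap('wrist','w3')
def hm(lo,hi): return cv2.inRange(cv2.cvtColor(im,cv2.COLOR_RGB2HSV),lo,hi)>0
P=cloud(im,d,c); X,Y,Z=P[...,0],P[...,1],P[...,2]
near=(abs(X-.48)<.09)&(abs(Y-.205)<.06)
for n,m in (('redtop',near&(Z>.093)&(Z<.103)&(hm((0,150,80),(6,255,255))|hm((174,150,80),(180,255,255)))),('yeltop',near&(Z>.088)&hm((20,140,80),(35,255,255))),('rack',near&(Z>.046)&(Z<.053)),('spare',(abs(X-.535)<.02)&(abs(Y-.19)<.02)&(Z>.059)&(Z<.066))):
    q=P[m]; 
    if len(q)<5: print(n,len(q)); continue
    print(n,len(q),np.round(q.mean(0),4),np.round(q.max(0),4),cv2.minAreaRect((q[:,:2]*1000).astype(np.float32)))
```

```text
{'time_s': 3.85, 'joints': [-0.0218, 0.7129, -0.7971, 1.9012, 0.6841, 0.825, 0.1581], 'joint_velocities': [-0.0159, 0.0029, -0.0113, 0.0058, -0.0029, -0.0077, 0.0006], 'joint_efforts': [-0.4391, -46.1324, -8.427, -11.5594, -0.0315, -0.0461, -0.0037], 'position': [0.4772, 0.2068, 0.2184], 'orientation': [0.7823, 0.6229, -0.0005, -0.002], 'wrist_force': [-0.0369, -0.0609, -0.4157], 'ft_torque': [0.0169, -0.0174, -0.0061], 'finger_gap': 0.0599}
redtop 455 [0.4755 0.2089 0.0978] [0.4852 0.2171 0.1004] ((476.1513977050781, 208.91378784179688), (15.229681015014648, 17.137014389038086), 77.1855239868164)
yeltop 265 [0.4423 0.2153 0.0896] [0.448  0.2268 0.0914] ((442.3713073730469, 215.52316284179688), (21.675657272338867, 7.7945780754089355), 77.23248291015625)
rack 4421 [0.5126 0.1999 0.0504] [0.5698 0.24   0.053 ] ((506.15484619140625, 201.17848205566406), (50.12052917480469, 121.10375213623047), 75.86611938476562)
spare 295 [0.5344 0.194  0.0622] [0.5444 0.2028 0.0646] ((535.015625, 193.888427734375), (16.359636306762695, 18.29979133605957), 77.19747924804688)
```

View pics/w3.png

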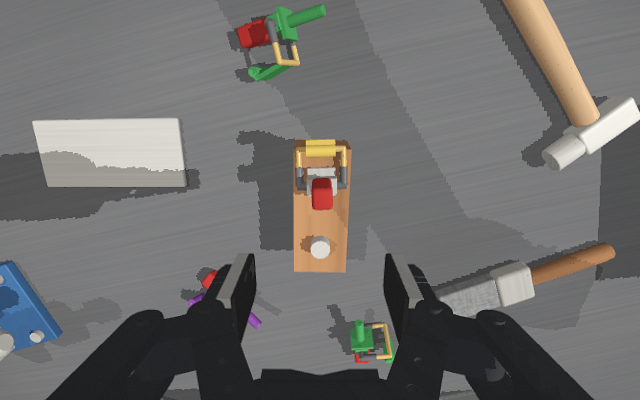

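Wrist and top views agree on the pin: grip about (0.4765, 0.208), top at 0.098, pin +x at 167°. Descending.

Run:
```python
from h import *
print(bot.tips_ahead); plan((.4766,.2082,.093),77.2,8)
```

```text
0.025
yaw0 77.0 dyaw 0.2 dist 0.125
[0.0001, -0.0, 0.0157, -0.03, -0.02, -0.02, 0.0001, -0.0001, 0.0157, -0.03, -0.02, -0.02, 0.0001, -0.0001, 0.0157, -0.03, -0.02, -0.02, 0.0001, -0.0001, 0.0157, -0.03, -0.02, -0.02, 0.0001, -0.0001, 0.0157, -0.03, -0.02, -0.02, 0.0001, -0.0001, 0.0157, -0.03, -0.02, -0.02, 0.0001, -0.0001, 0.0157, -0.03, -0.02, -0.02, 0.0001, -0.0001, 0.0157, -0.03, -0.02, -0.02]
```

Emit:
servo_tool(
  targets=[0,0,0.0155,0,0,0,0,0,0.0155,0,0,0,0,0,0.0155,0,0,0,0,0,0.0155,0,0,0,0,0,0.0155,0,0,0,0,0,0.0155,0,0,0,0,0,0.012,0,0,0,0,0,0.005,0,0,0],
  jaw=0.05,
)

```text
time_s: 4.7
position: [0.4816, 0.2054, 0.1061]
orientation: [0.785, 0.62, 0.002, -0.0]
wrist_force: [0.5, -0.6, -0.6]
finger_gap: 0.05
```

Emit:
servo_tool(
  targets=[0,0,0,0,0,0],
)

```text
time_s: 4.8
position: [0.4815, 0.2051, 0.1057]
orientation: [0.785, 0.62, 0.002, -0.0]
wrist_force: [0.8, -0.9, 0.2]
finger_gap: 0.0499
```

Run:
```python
from h import *
snap('wrist','w4'); plan((.4766,.2082,.093),77.2,2)
```

```text
yaw0 76.6 dyaw 0.6 dist 0.014
[0.0008, -0.0028, 0.0065, 0.08, -0.1, -0.3, 0.0008, -0.0028, 0.0065, 0.08, -0.1, -0.3]
```

View pics/w4.png

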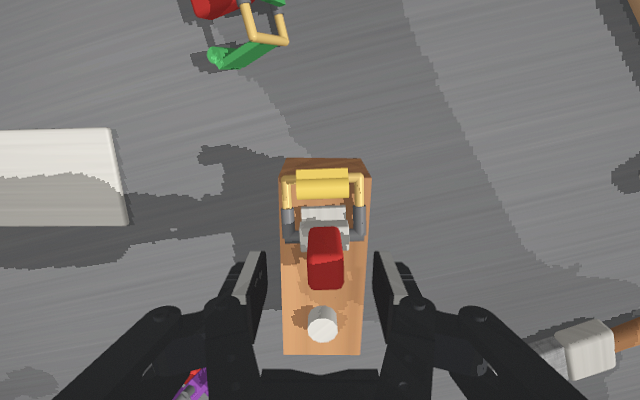

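Pads straddle the red grip (325,255), about centred. Going down the rest and closing.

Emit:
servo_tool(
  targets=[0.001,-0.0035,0.0065,0,0,-0.3,0.001,-0.003,0.0065,0,0,-0.3,0,0,0.001,0,0,0,0,0,0,0,0,0],
)

```text
time_s: 5.25
position: [0.4761, 0.2098, 0.0924]
orientation: [0.781, 0.624, 0.004, 0.0]
wrist_force: [-0.3, -1.2, -0.3]
finger_gap: 0.0498
```

Run:
```python
from h import *
s=st(); im,d,c=snap('wrist','w5'); plan((.4766,.2082,.093),77.2,2)
```

```text
{'time_s': 5.25, 'joints': [-0.1526, 0.8835, -0.5918, 1.9973, 0.9542, 0.5559, -0.0792], 'joint_velocities': [-0.0066, 0.0012, -0.0014, 0.0059, 0.0045, -0.0039, -0.0053], 'joint_efforts': [-0.1023, -50.1194, -6.7797, -6.3716, 0.0311, -0.0485, -0.0196], 'position': [0.4761, 0.2098, 0.0924], 'orientation': [0.7812, 0.6243, 0.0038, 0.0001], 'wrist_force': [-0.2675, -1.1761, -0.3347], 'ft_torque': [0.0115, 0.0051, 0.0238], 'finger_gap': 0.0498}
yaw0 77.3 dyaw -0.1 dist 0.002
[-0.0008, 0.0004, -0.0003, 0.14, -0.17, 0.03, -0.0008, 0.0004, -0.0003, 0.14, -0.17, 0.03]
```

View pics/w5.png

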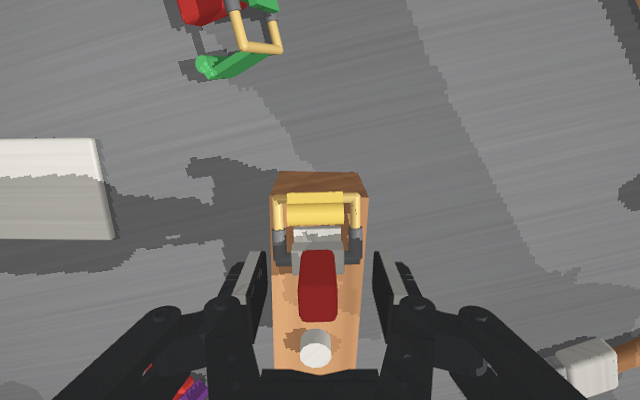

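Emit:
servo_tool(
  targets=[-0.001,0.0005,0,0.2,-0.2,0,-0.0005,0,0,0.1,-0.1,0,0,0,0,0,0,0],
)

```text
time_s: 5.6
position: [0.4767, 0.2083, 0.0929]
orientation: [0.781, 0.624, 0.0, -0.0]
wrist_force: [-0.5, -0.0, -0.3]
finger_gap: 0.0499
```

Emit:
servo_tool(
  targets=[0,0,0,0,0,0,0,0,0,0,0,0,0,0,0,0,0,0,0,0,0,0,0,0,0,0,0,0,0,0],
  jaw=0.0,
  newtons=60,
)

```text
time_s: 6.1
position: [0.477, 0.2082, 0.0932]
orientation: [0.781, 0.624, 0.001, -0.0]
wrist_force: [-0.6, 0.1, -0.7]
finger_gap: 0.0153
```

Run:
```python
from h import *
s=st(); im,d,c=snap('wrist','w6')
```

```text
{'time_s': 6.1, 'joints': [-0.1457, 0.8852, -0.5991, 1.9906, 0.9427, 0.569, -0.065], 'joint_velocities': [0.0005, -0.0019, 0.0002, -0.0003, -0.0002, -0.0003, 0.0006], 'joint_efforts': [0.0195, -50.3334, -6.8824, -6.4726, -0.0008, -0.0006, 0.0006], 'position': [0.477, 0.2082, 0.0932], 'orientation': [0.7815, 0.6239, 0.0006, -0.0002], 'wrist_force': [-0.6195, 0.0768, -0.6667], 'ft_torque': [0.0273, 0.0579, 0.0173], 'finger_gap': 0.0153}
```

View pics/w6.png

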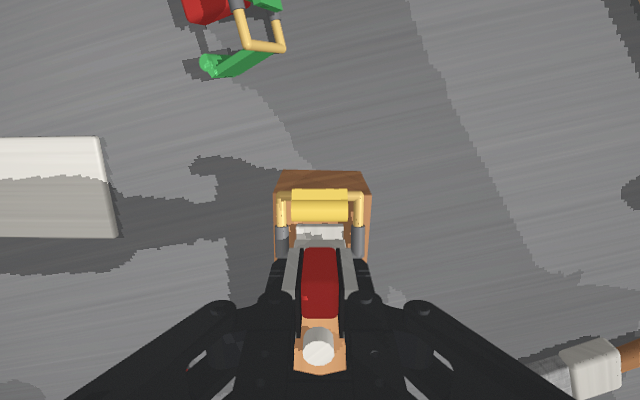

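Gripped (gap 15.3 mm). Lifting straight up.

Emit:
servo_tool(
  targets=[0,0,-0.004,0,0,0,0,0,-0.01,0,0,0,0,0,-0.02,0,0,0,0,0,-0.025,0,0,0,0,0,-0.03,0,0,0,0,0,-0.03,0,0,0,0,0,-0.03,0,0,0,0,0,-0.015,0,0,0],
)

```text
time_s: 6.95
position: [0.4744, 0.2075, 0.2648]
orientation: [0.78, 0.625, -0.002, -0.002]
wrist_force: [0.2, 0.0, -1.6]
finger_gap: 0.0148
```

Run:
```python
from h import *
s=st(); im,d,c=snap('wrist','w7')
plan((.551,-.12,.26),6.4,12,True)
```

```text
{'time_s': 6.95, 'joints': [0.0097, 0.6532, -0.8506, 1.8521, 0.6054, 0.9233, 0.2271], 'joint_velocities': [0.1189, -0.1868, -0.1625, -0.1666, -0.2561, 0.3329, 0.2265], 'joint_efforts': [-0.253, -44.6911, -8.1571, -13.1391, 0.0995, -0.0625, -0.1171], 'position': [0.4744, 0.2075, 0.2648], 'orientation': [0.7804, 0.6252, -0.0023, -0.0015], 'wrist_force': [0.1512, 0.0058, -1.6409], 'ft_torque': [0.0181, -0.0428, 0.0007], 'finger_gap': 0.0148}
yaw0 77.4 dyaw -71.0 dist 0.337
[-0.0202, 0.0186, 0.0005, -0.01, 0.02, 5.92, -0.0194, 0.0197, 0.0005, -0.01, 0.02, 5.92, -0.0185, 0.0208, 0.0005, -0.01, 0.01, 5.92, -0.0176, 0.0219, 0.0005, -0.01, 0.01, 5.92, -0.0166, 0.0229, 0.0005, -0.01, 0.01, 5.92, -0.0155, 0.0239, 0.0005, -0.01, 0.01, 5.92, -0.0144, 0.0248, 0.0005, -0.01, 0.01, 5.92, -0.0132, 0.0256, 0.0005, -0.01, 0.01, 5.92]
[-0.012, 0.0264, 0.0005, -0.01, 0.01, 5.92, -0.0107, 0.0272, 0.0005, -0.01, 0.0, 5.92, -0.0094, 0.0279, 0.0005, -0.01, 0.0, 5.92, -0.0081, 0.0285, 0.0005, -0.01, 0.0, 5.92]
```

View pics/w7.png

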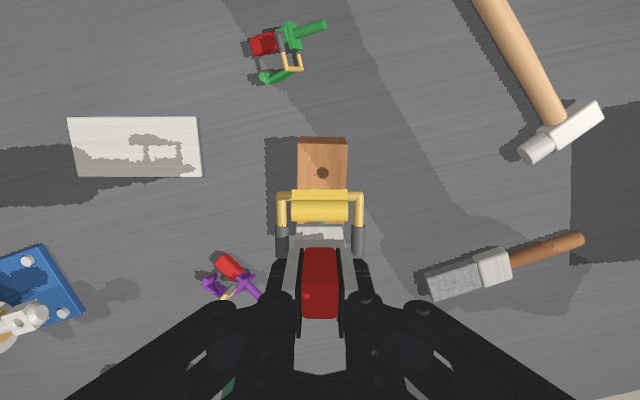

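Pin is out of the rack and held straight. Transferring to the stand.

Emit:
servo_tool(
  targets=[-0.02,0.0185,0,0,0,5.9,-0.0195,0.0195,0,0,0,5.9,-0.0185,0.021,0,0,0,5.9,-0.0175,0.022,0,0,0,5.9,-0.0165,0.023,0,0,0,5.9,-0.0155,0.024,0,0,0,5.9,-0.0145,0.025,0,0,0,5.9,-0.013,0.0255,0,0,0,5.9],
)

```text
time_s: 7.8
position: [0.5457, -0.0055, 0.2663]
orientation: [0.968, 0.251, -0.002, -0.004]
wrist_force: [0.7, -0.5, -1.7]
finger_gap: 0.0153
```

Emit:
servo_tool(
  targets=[-0.012,0.0265,0,0,0,5.9,-0.0105,0.027,0,0,0,5.9,-0.009,0.025,0,0,0,5.9,0,0,0,0,0,0],
)

```text
time_s: 8.2
position: [0.5447, -0.0991, 0.2638]
orientation: [0.996, 0.089, -0.006, -0.002]
wrist_force: [-0.4, 0.3, -2.0]
finger_gap: 0.0151
```

Run:
```python
from h import *
for f,pose in (('w7',([0.4744,0.2075,0.2648],[0.7804,0.6252,-0.0023,-0.0015])),):
    im,d,c=load(f); P=cloud(im,d,c)
    hs=cv2.cvtColor(im,cv2.COLOR_RGB2HSV); roi=np.zeros(d.shape,bool); roi[240:330,290:350]=1
    m=roi&(cv2.inRange(hs,(0,150,60),(8,255,255))>0)&(d>0)
    T=R.from_quat(pose[1]); q=T.inv().apply(P[m]-np.array(pose[0]))
    print('z range',np.percentile(q[:,2],[1,10,50,99]))
    top=q[q[:,2]<np.percentile(q[:,2],2)+.002]; print('redtop tool',top.mean(0),top.min(0),top.max(0),len(top))
    m=(cv2.inRange(hs,(20,140,80),(35,255,255))>0)&(d>0); m[:180]=0;m[240:]=0
    q=T.inv().apply(P[m]-np.array(pose[0])); t=q[q[:,2]<q[:,2].min()+.003];print('yel',t.mean(0),t.min(0),t.max(0))
plan((.551,-.136,.26),6.4,4)
```

```text
z range [-0.00609362 -0.00539249 -0.00357391  0.02493554]
redtop tool [-0.00027968 -0.00109796 -0.00494011] [-0.00770452 -0.0096435  -0.00692346] [ 0.00705282  0.00806274 -0.00387634] 1180
yel [-0.00050122 -0.03536171  0.00311844] [-0.01129558 -0.03911919  0.00108679] [ 0.01039397 -0.03159707  0.00408287]
yaw0 10.2 dyaw -3.8 dist 0.038
[-0.0001, 0.0094, 0.0009, -0.06, 0.16, 0.95, 0.0001, 0.0094, 0.0009, -0.06, 0.16, 0.95, 0.0002, 0.0093, 0.0009, -0.07, 0.16, 0.95, 0.0004, 0.0093, 0.0009, -0.07, 0.16, 0.95]
```

Emit:
servo_tool(
  targets=[0,0.0095,0.003,-0.1,0.2,0.9,0,0.0095,0.008,-0.1,0.2,0.9,0,0.0095,0.01,0,0.2,0.9,0,0.0095,0.01,0,0.1,0.9,0,0,0,0,0,0,0,0,0,0,0,0],
)

```text
time_s: 8.8
position: [0.5494, -0.1372, 0.2282]
orientation: [0.998, 0.058, -0.001, -0.002]
wrist_force: [-1.1, 0.7, -1.7]
finger_gap: 0.0153
```

Run:
```python
from h import *
s=st(); im,d,c=snap('wrist','w8');snap('top','t8'); a=snap('scene','s8')
z=cv2.resize(a[0][180:280,210:310],None,fx=5,fy=5,interpolation=cv2.INTER_CUBIC); cv2.imwrite('pics/s8z.png',z[:,:,::-1])
plan((.5513,-.1371,.19),6.4,4)
```

```text
{'time_s': 8.8, 'joints': [0.4621, 0.6843, -0.5056, 1.7643, 0.4319, 0.8075, -0.137], 'joint_velocities': [0.0086, 0.0175, 0.0102, 0.007, 0.0099, -0.0015, -0.0047], 'joint_efforts': [0.6949, -49.9096, -4.6635, -13.5286, 0.0548, 0.0481, 0.0025], 'position': [0.5494, -0.1372, 0.2282], 'orientation': [0.9983, 0.0575, -0.0008, -0.002], 'wrist_force': [-1.1433, 0.7145, -1.7232], 'ft_torque': [0.052, 0.0127, 0.0042], 'finger_gap': 0.0153}
yaw0 6.6 dyaw -0.2 dist 0.039
[0.0004, 0.0001, 0.0097, -0.05, 0.01, 0.05, 0.0004, 0.0001, 0.0097, -0.05, 0.01, 0.05, 0.0004, 0.0001, 0.0097, -0.05, 0.01, 0.05, 0.0004, 0.0001, 0.0097, -0.05, 0.01, 0.05]
```

View pics/w8.png

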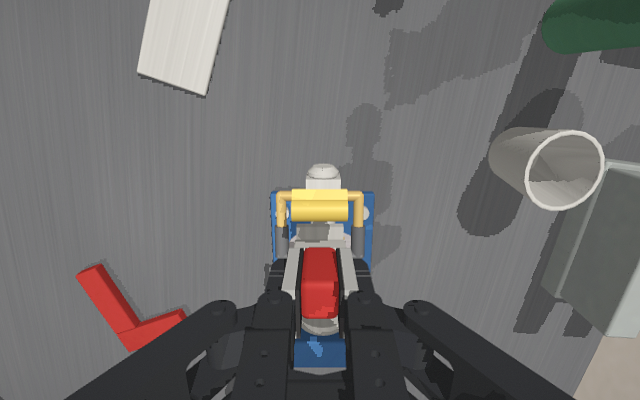

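View pics/s8z.png

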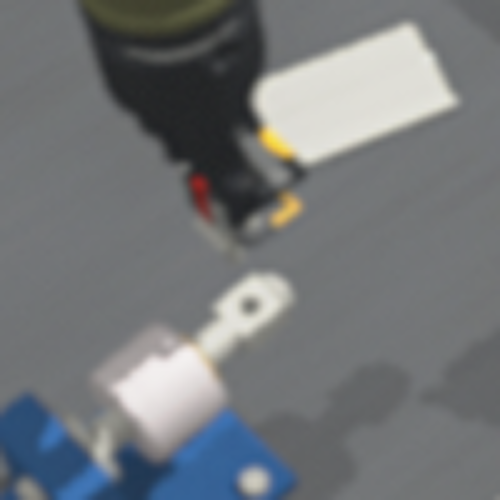

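Emit:
servo_tool(
  targets=[0.0005,0,0.01,-0.1,0,0,0.0005,0,0.01,-0.1,0,0,0.0005,0,0.01,0,0,0,0.0005,0,0.008,0,0,0,0,0,0,0,0,0],
)

```text
time_s: 9.45
position: [0.5522, -0.1351, 0.188]
orientation: [0.998, 0.059, 0.0, -0.0]
wrist_force: [0.0, 0.7, -0.2]
finger_gap: 0.0148
```

Run:
```python
from h import *
s=st(); a=snap('scene','s9');b=snap('top','t9')
z=cv2.resize(a[0][180:280,210:310],None,fx=5,fy=5,interpolation=cv2.INTER_CUBIC); 
z2=cv2.resize(b[0][150:250,350:410],None,fx=5,fy=5,interpolation=cv2.INTER_CUBIC); cv2.imwrite('pics/s9z.png',np.hstack([z,z2])[:,:,::-1])
plan((.5513,-.1371,.182),6.4,2)
```

```text
{'time_s': 9.45, 'joints': [0.4328, 0.738, -0.4688, 1.7979, 0.4785, 0.7198, -0.1792], 'joint_velocities': [-0.0032, -0.0039, -0.0013, -0.0045, 0.0013, 0.002, -0.001], 'joint_efforts': [-0.1726, -51.6453, -5.0281, -12.4184, 0.0559, -0.1646, -0.0457], 'position': [0.5522, -0.1351, 0.188], 'orientation': [0.9983, 0.0591, 0.0004, -0.0002], 'wrist_force': [0.0373, 0.7413, -0.2058], 'ft_torque': [-0.0103, 0.0439, 0.0525], 'finger_gap': 0.0148}
yaw0 6.8 dyaw -0.4 dist 0.007
[-0.0008, 0.0009, 0.0035, -0.0, -0.07, 0.18, -0.0008, 0.0009, 0.0035, 0.0, -0.07, 0.18]
```

View pics/s9z.png

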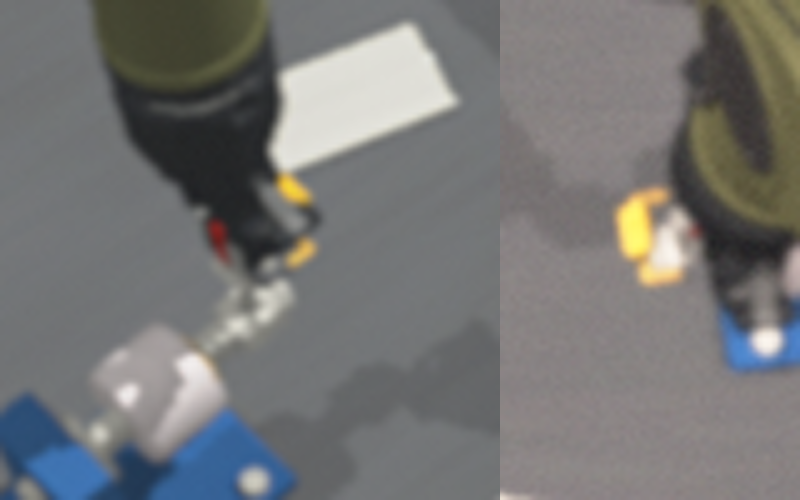

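Emit:
servo_tool(
  targets=[-0.0006,0.001,0.002,0,0,0.2,-0.0006,0.001,0.002,0,0,0.2,0,0,0,0,0,0],
)

```text
time_s: 9.85
position: [0.5524, -0.1377, 0.1856]
orientation: [0.998, 0.055, 0.002, 0.0]
wrist_force: [-0.1, 0.0, -1.5]
finger_gap: 0.0149
```

Run:
```python
from h import *
s=st();plan((.5513,-.1371,.182),6.4,1)
```

```text
{'time_s': 9.85, 'joints': [0.4345, 0.7405, -0.464, 1.8007, 0.4812, 0.71, -0.1851], 'joint_velocities': [0.0009, -0.0063, -0.0013, -0.0051, -0.0014, 0.0011, 0.0017], 'joint_efforts': [-0.1375, -51.7589, -4.9968, -12.2308, 0.0131, -0.066, -0.0171], 'position': [0.5524, -0.1377, 0.1856], 'orientation': [0.9985, 0.055, 0.0022, 0.0002], 'wrist_force': [-0.122, 0.0079, -1.4773], 'ft_torque': [0.0172, 0.0563, -0.009], 'finger_gap': 0.0149}
yaw0 6.3 dyaw 0.1 dist 0.004
[-0.0011, -0.0007, 0.0036, 0.03, -0.25, -0.1]
```

Emit:
servo_tool(
  targets=[-0.0006,-0.0003,0.003,0,-0.2,0,0,0,0.003,0,0,0,0,0,0.002,0,0,0,0,0,0.002,0,0,0],
)

```text
time_s: 10.25
position: [0.5521, -0.1369, 0.177]
orientation: [0.998, 0.055, 0.001, 0.0]
wrist_force: [-1.7, 2.1, -1.0]
finger_gap: 0.015
```

Run:
```python
from h import *
s=st();plan((.5513,-.1371,.172),6.4,1)
```

```text
{'time_s': 10.25, 'joints': [0.4275, 0.7523, -0.4554, 1.8073, 0.4901, 0.6938, -0.1948], 'joint_velocities': [-0.0162, 0.024, 0.0174, 0.0176, 0.0154, -0.036, -0.0171], 'joint_efforts': [0.9486, -52.7813, -4.0709, -13.0464, 0.5228, -0.2314, 0.0182], 'position': [0.5521, -0.1369, 0.177], 'orientation': [0.9985, 0.0548, 0.001, 0.0004], 'wrist_force': [-1.697, 2.0505, -1.0089], 'ft_torque': [0.5087, 0.3522, 0.0661], 'finger_gap': 0.015}
yaw0 6.3 dyaw 0.1 dist 0.005
[-0.0008, 0.0001, 0.005, 0.05, -0.12, -0.12]
```

Light side force at tip height: the tip is in the chamfer. Yield with it and continue.

Emit:
servo_tool(
  targets=[-0.0008,-0.0008,0.001,0,0,0,0,0,0.002,0,0,0,0,0,0.002,0,0,0],
)

```text
time_s: 10.55
position: [0.5513, -0.1362, 0.1713]
orientation: [0.998, 0.055, 0.001, 0.0]
wrist_force: [0.8, -0.4, -1.7]
finger_gap: 0.015
```

Run:
```python
from h import *
s=st()
```

```text
{'time_s': 10.55, 'joints': [0.423, 0.7591, -0.4493, 1.8148, 0.4971, 0.679, -0.202], 'joint_velocities': [-0.013, 0.0329, 0.0231, 0.0172, 0.0252, -0.0491, -0.0194], 'joint_efforts': [-0.0109, -52.4451, -4.9198, -11.6332, -0.0275, 0.0409, 0.0217], 'position': [0.5513, -0.1362, 0.1713], 'orientation': [0.9985, 0.055, 0.0012, 0.0005], 'wrist_force': [0.8334, -0.4148, -1.73], 'ft_torque': [-0.0393, -0.0254, 0.0455], 'finger_gap': 0.015}
```

The tip is in the hole, with hardly any force. Continuing down.

Emit:
servo_tool(
  targets=[0,0,0.003,0,0,0,0,0,0.003,0,0,0,0,0,0.003,0,0,0],
)

```text
time_s: 10.85
position: [0.5515, -0.1366, 0.1612]
orientation: [0.998, 0.055, 0.001, 0.001]
wrist_force: [-0.7, -1.3, -2.2]
finger_gap: 0.0151
```

Emit:
servo_tool(
  targets=[0,0,0.003,0,0,0,0,0,0.003,0,0,0],
)

```text
time_s: 11.05
position: [0.5515, -0.1366, 0.1545]
orientation: [0.998, 0.055, 0.001, 0.001]
wrist_force: [-0.5, -0.3, -1.2]
finger_gap: 0.0149
```

Emit:
servo_tool(
  targets=[0,0,0.002,0,0,0,0,0,0.002,0,0,0],
)

```text
time_s: 11.25
position: [0.5514, -0.1367, 0.1499]
orientation: [0.998, 0.055, 0.001, 0.001]
wrist_force: [-0.1, 0.0, -1.5]
finger_gap: 0.015
```

Emit:
servo_tool(
  targets=[0,0,0.001,0,0,0,0,0,0.001,0,0,0],
)

```text
time_s: 11.45
position: [0.5515, -0.1367, 0.1481]
orientation: [0.999, 0.055, 0.001, 0.001]
wrist_force: [-2.4, 0.2, 12.0]
finger_gap: 0.015
```

12 N upward at z = 0.148 (predicted home 0.1475): the head is down. Easing off and releasing.

Emit:
servo_tool(
  targets=[0,0,-0.0003,0,0,0,0,0,0,0,0,0,0,0,0,0,0,0],
)

```text
time_s: 11.75
position: [0.5517, -0.1366, 0.1487]
orientation: [0.998, 0.055, 0.001, 0.001]
wrist_force: [0.4, -0.1, -1.3]
finger_gap: 0.0153
```

Emit:
servo_tool(
  targets=[0,0,0,0,0,0,0,0,0,0,0,0,0,0,0,0,0,0,0,0,0,0,0,0],
  jaw=0.04,
)

```text
time_s: 12.15
position: [0.5523, -0.1367, 0.149]
orientation: [0.998, 0.055, 0.002, 0.001]
wrist_force: [-0.5, -0.1, -0.0]
finger_gap: 0.0403
```

Run:
```python
from h import *
s=st(); im,d,c=snap('wrist','w10')
P=cloud(im,d,c); hs=cv2.cvtColor(im,cv2.COLOR_RGB2HSV)
X,Y,Z=P[...,0],P[...,1],P[...,2]; near=(abs(X-.551)<.03)&(abs(Y+.12)<.06)
m=near&(cv2.inRange(hs,(0,150,60),(8,255,255))>0)&(Z>.13); q=P[m]; zt=np.percentile(q[:,2],98); t=q[q[:,2]>zt-.003]
print('red top z',zt,t.mean(0),len(t),cv2.minAreaRect((t[:,:2]*1000).astype(np.float32)))
m=near&(cv2.inRange(hs,(20,140,80),(35,255,255))>0)&(Z>.12); q=P[m];zt=np.percentile(q[:,2],98); t=q[q[:,2]>zt-.003]
print('yel top z',zt,t.mean(0),len(t),cv2.minAreaRect((t[:,:2]*1000).astype(np.float32)))
```

```text
{'time_s': 12.15, 'joints': [0.4089, 0.7908, -0.4254, 1.8284, 0.5224, 0.6309, -0.2239], 'joint_velocities': [0.0002, -0.0004, -0.0002, 0.0002, 0.0022, -0.0005, 0.0013], 'joint_efforts': [0.0001, -52.1346, -4.5171, -10.5728, 0.0141, -0.0133, -0.0001], 'position': [0.5523, -0.1367, 0.149], 'orientation': [0.9985, 0.0547, 0.0021, 0.0008], 'wrist_force': [-0.5026, -0.12, -0.0429], 'ft_torque': [-0.029, -0.0521, 0.0235], 'finger_gap': 0.0403}
red top z 0.15418191531552236 [ 0.55109665 -0.13569483  0.15297789] 1337 ((551.1980590820312, -136.4185028076172), (15.459470748901367, 18.607494354248047), 5.124568462371826)
yel top z 0.14625862891677338 [ 0.54726123 -0.10265979  0.14482242] 563 ((547.3997192382812, -101.74105834960938), (21.903032302856445, 7.938849925994873), 6.115623950958252)
```

View pics/w10.png

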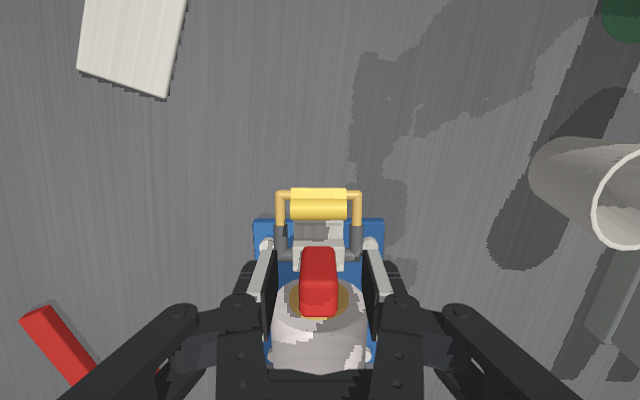

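Pin is home: its red top is at z≈0.153, the roll of the tab at (0.547,-0.102), and the loop is open on the free-end side. Withdrawing upward.

Emit:
servo_tool(
  targets=[0,0,-0.005,0,0,0,0,0,-0.015,0,0,0,0,0,-0.02,0,0,0,0,0,-0.02,0,0,0,0,0,-0.005,0,0,0],
)

```text
time_s: 12.7
position: [0.5513, -0.1363, 0.2162]
orientation: [0.998, 0.055, 0.001, 0.0]
wrist_force: [0.1, -0.9, -0.0]
finger_gap: 0.04
```

Emit:
servo_tool(
  targets=[0,-0.01,0,0,0,0,0,-0.015,0,0,0,0,0,-0.01,0,0,0,0,0,0,0,0,0,0],
  jaw=0.0,
  newtons=60,
)

```text
time_s: 13.1
position: [0.5462, -0.0974, 0.2151]
orientation: [0.998, 0.056, 0.0, -0.0]
wrist_force: [0.6, -0.3, 0.7]
finger_gap: -0.0
```

Run:
```python
from h import *
s=st(); im,d,c=snap('wrist','w11')
P=cloud(im,d,c); hs=cv2.cvtColor(im,cv2.COLOR_RGB2HSV)
X,Y,Z=P[...,0],P[...,1],P[...,2]; near=(abs(X-.551)<.03)&(abs(Y+.12)<.06)
for n,lo,hi in(('red',(0,150,60),(8,255,255)),('yel',(20,140,80),(35,255,255))):
    m=near&(cv2.inRange(hs,lo,hi)>0)&(Z>.12); q=P[m]; 
    if len(q)<10: print(n,len(q)); continue
    zt=np.percentile(q[:,2],98); t=q[q[:,2]>zt-.003]
    print(n,zt,t.mean(0),len(t),cv2.minAreaRect((t[:,:2]*1000).astype(np.float32)))
plan((.5469,-.0985,.18),6.4,3)
```

```text
{'time_s': 13.1, 'joints': [0.3824, 0.6852, -0.4855, 1.8141, 0.4463, 0.7525, -0.2302], 'joint_velocities': [-0.0073, 0.0097, 0.0169, 0.0075, 0.0071, -0.004, -0.0028], 'joint_efforts': [0.3342, -49.2491, -4.5755, -12.5854, 0.0117, -0.0031, -0.1155], 'position': [0.5462, -0.0974, 0.2151], 'orientation': [0.9985, 0.0556, 0.0001, -0.0001], 'wrist_force': [0.6232, -0.31, 0.6693], 'ft_torque': [-0.0137, -0.0048, 0.0716], 'finger_gap': -0.0}
red 0
yel 0.14600465803193535 [ 0.54722364 -0.10289045  0.14476092] 138 ((547.4578857421875, -101.57809448242188), (21.520803451538086, 7.503301620483398), 6.346336364746094)
yaw0 6.3 dyaw 0.1 dist 0.035
[0.0002, 0.0001, 0.0117, 0.0, -0.0, -0.02, 0.0002, 0.0001, 0.0117, 0.0, -0.0, -0.02, 0.0002, 0.0001, 0.0117, 0.0, -0.0, -0.02]
```

View pics/w11.png

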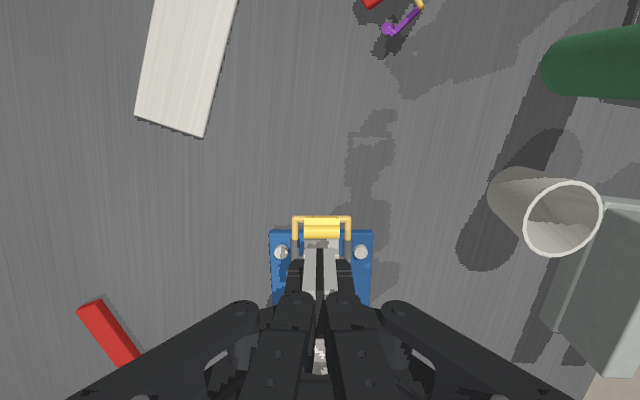

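Fingers shut above the tab (321,228). Going down gently.

Emit:
servo_tool(
  targets=[0.0005,0,0.01,0,0,0,0,0,0.01,0,0,0,0,0,0.008,0,0,0,0,0,0.004,0,0,0,0,0,0.002,0,0,0],
)

```text
time_s: 13.65
position: [0.5458, -0.0998, 0.1761]
orientation: [0.999, 0.054, -0.002, 0.001]
wrist_force: [0.1, -0.7, 0.4]
finger_gap: -0.0
```

Run:
```python
from h import *
s=st();plan((.5467,-.098,.172),6.4,1)
```

```text
{'time_s': 13.65, 'joints': [0.3611, 0.7395, -0.4473, 1.845, 0.4899, 0.6717, -0.267], 'joint_velocities': [-0.0122, 0.0386, 0.0271, 0.0176, 0.0287, -0.0519, -0.0223], 'joint_efforts': [-0.0065, -50.3229, -4.5412, -11.1696, -0.0048, 0.0304, 0.0091], 'position': [0.5458, -0.0998, 0.1761], 'orientation': [0.9985, 0.0544, -0.0017, 0.0006], 'wrist_force': [0.093, -0.6738, 0.3725], 'ft_torque': [0.0078, -0.0323, 0.0267], 'finger_gap': -0.0}
yaw0 6.2 dyaw 0.2 dist 0.005
[0.0011, -0.0017, 0.0041, 0.06, 0.2, -0.16]
```

Emit:
servo_tool(
  targets=[0.0008,-0.002,0.002,0,0.2,-0.1,0,-0.001,0.002,0,0,0,0,-0.001,0.002,0,0,0],
)

```text
time_s: 13.95
position: [0.5464, -0.096, 0.1696]
orientation: [0.998, 0.055, 0.0, 0.001]
wrist_force: [-0.6, 0.4, 0.8]
finger_gap: 0.0001
```

Emit:
servo_tool(
  targets=[0,-0.001,0.003,0,0,0,0,-0.001,0.003,0,0,0],
)

```text
time_s: 14.15
position: [0.5465, -0.093, 0.1639]
orientation: [0.998, 0.055, 0.001, 0.0]
wrist_force: [0.3, 0.6, 1.9]
finger_gap: 0.0001
```

Emit:
servo_tool(
  targets=[0,-0.0005,0.003,0,0,0,0,-0.0005,0.003,0,0,0],
)

```text
time_s: 14.35
position: [0.5467, -0.0914, 0.1576]
orientation: [0.998, 0.055, 0.001, 0.0]
wrist_force: [-0.8, 0.2, 0.8]
finger_gap: 0.0004
```

Run:
```python
from h import *
s=st(); im,d,c=snap('wrist','w12')
cv2.imwrite('pics/w12z.png',cv2.resize(im[170:330,230:410],None,fx=4,fy=3.7)[:,:,::-1])
```

```text
{'time_s': 14.35, 'joints': [0.334, 0.7634, -0.4252, 1.8657, 0.5131, 0.6197, -0.3005], 'joint_velocities': [-0.0366, 0.0435, 0.0373, 0.029, 0.0353, -0.0756, -0.0429], 'joint_efforts': [0.4312, -50.6976, -4.0823, -10.4493, 0.0738, 0.0987, 0.0455], 'position': [0.5467, -0.0914, 0.1576], 'orientation': [0.9985, 0.0554, 0.0014, 0.0], 'wrist_force': [-0.8328, 0.1921, 0.7737], 'ft_torque': [0.1297, 0.0378, -0.0157], 'finger_gap': 0.0004}
```

View pics/w12z.png

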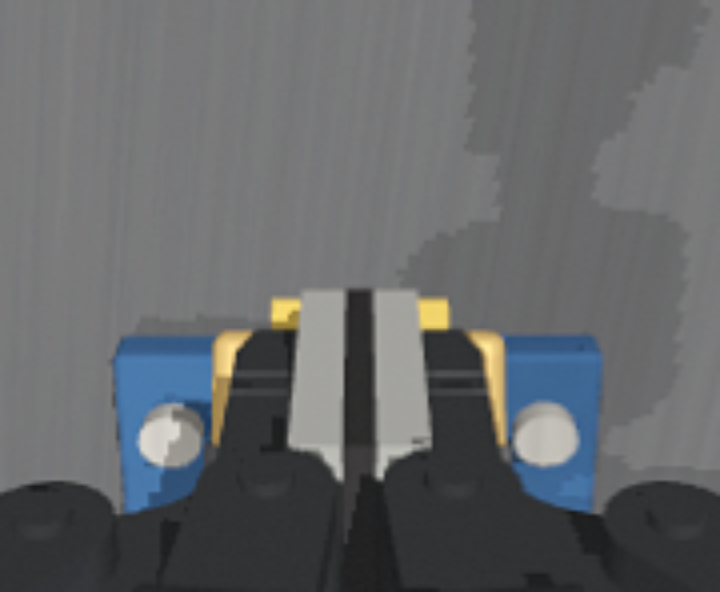

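The tab is under the finger and swinging. Continuing.

Emit:
servo_tool(
  targets=[0,0,0.003,0,0,0,0,0,0.003,0,0,0],
)

```text
time_s: 14.6
position: [0.5469, -0.0905, 0.1511]
orientation: [0.998, 0.056, 0.002, -0.001]
wrist_force: [-0.9, 3.1, 4.3]
finger_gap: 0.0
```

Emit:
servo_tool(
  targets=[0,0,0.003,0,0,0,0,0,0.003,0,0,0],
)

```text
time_s: 14.8
position: [0.5475, -0.0875, 0.1456]
orientation: [0.998, 0.057, 0.003, -0.002]
wrist_force: [-1.2, 3.6, 4.5]
finger_gap: -0.0004
```

Emit:
servo_tool(
  targets=[0,0,0.003,0,0,0,0,0.0005,0.003,0,0,0],
)

```text
time_s: 15.0
position: [0.5483, -0.0847, 0.1402]
orientation: [0.998, 0.058, 0.004, -0.004]
wrist_force: [-1.6, 3.6, 7.3]
finger_gap: -0.0001
```

Run:
```python
from h import *
s=st();plan((.5462,-.0905,.137),6.4,2)
```

```text
{'time_s': 15.0, 'joints': [0.3181, 0.7897, -0.4116, 1.8777, 0.5304, 0.576, -0.3193], 'joint_velocities': [-0.0215, 0.0409, 0.0197, 0.0142, 0.0254, -0.0688, -0.021], 'joint_efforts': [2.0955, -48.3277, -1.7848, -9.8424, 0.7379, 0.1128, 0.0292], 'position': [0.5483, -0.0847, 0.1402], 'orientation': [0.9983, 0.0579, 0.0038, -0.0042], 'wrist_force': [-1.5656, 3.6123, 7.2995], 'ft_torque': [0.8324, 0.3967, -0.0036], 'finger_gap': -0.0001}
yaw0 6.6 dyaw -0.2 dist 0.007
[-0.0014, 0.0028, 0.0016, -0.23, -0.23, 0.12, -0.0014, 0.0028, 0.0016, -0.23, -0.23, 0.12]
```

Emit:
servo_tool(
  targets=[-0.0014,0.004,0.002,-0.3,-0.3,0.1,-0.0014,0.004,0.002,-0.3,-0.3,0.1],
)

```text
time_s: 15.2
position: [0.5486, -0.0875, 0.1375]
orientation: [0.998, 0.058, 0.002, -0.002]
wrist_force: [-0.5, 5.9, 9.6]
finger_gap: -0.0003
```

Run:
```python
from h import *
s=st();plan((.5462,-.0915,.133),6.4,2)
im,d,c=snap('wrist','w13')
cv2.imwrite('pics/w13z.png',cv2.resize(im[170:330,230:410],None,fx=4,fy=3.7)[:,:,::-1])
```

```text
{'time_s': 15.2, 'joints': [0.3169, 0.7949, -0.4064, 1.8743, 0.5348, 0.5781, -0.3188], 'joint_velocities': [-0.0117, 0.0242, 0.0272, -0.0185, 0.0132, 0.0133, 0.0012], 'joint_efforts': [2.9589, -47.3622, -0.3611, -9.0541, 1.0535, 0.6108, -0.0013], 'position': [0.5486, -0.0875, 0.1375], 'orientation': [0.9983, 0.0583, 0.0017, -0.0018], 'wrist_force': [-0.4982, 5.8632, 9.5992], 'ft_torque': [1.253, 0.1567, -0.0036], 'finger_gap': -0.0003}
yaw0 6.7 dyaw -0.3 dist 0.006
[-0.0014, 0.0018, 0.0022, -0.1, -0.1, 0.14, -0.0014, 0.0018, 0.0022, -0.1, -0.1, 0.14]
```

View pics/w13z.png

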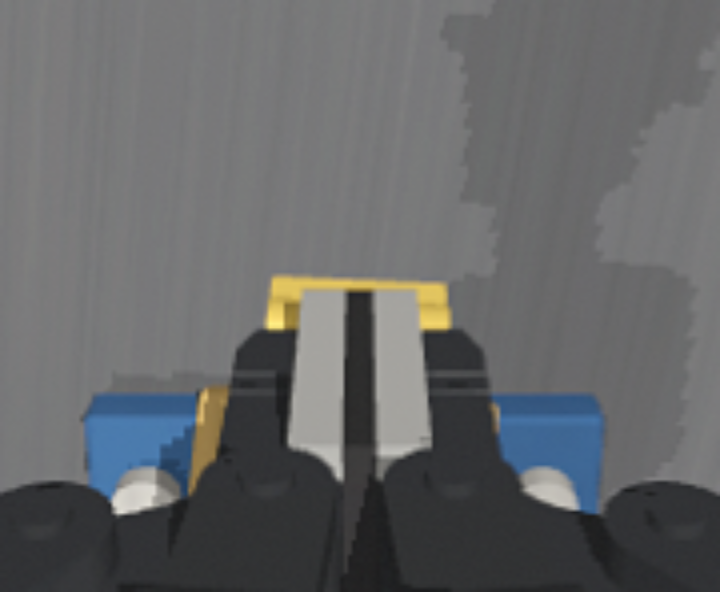

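Run:
```python
from h import *
for f in ('w12','w13'):
    im,d,c=load(f); P=cloud(im,d,c); hs=cv2.cvtColor(im,cv2.COLOR_RGB2HSV)
    X,Y,Z=P[...,0],P[...,1],P[...,2]
    near=(abs(X-.55)<.03)&(abs(Y+.09)<.04)&(Z>.06)
    m=near&(cv2.inRange(hs,(20,140,80),(35,255,255))>0)
    q=P[m]-np.array([.5511,-.136,.105]); a=np.radians(96.4); ex=np.array([np.cos(a),np.sin(a),0]); ey=np.array([-np.sin(a),np.cos(a),0])
    u=np.c_[q@ex,q@ey,q[:,2]]*1000
    for lo in range(-20,50,4):
        t=u[(u[:,2]>=lo)&(u[:,2]<lo+4)]
        if len(t)>3: print(f,lo,len(t),t.min(0).round(1),t.max(0).round(1))
```

```text
w12 0 9 [14.7 20.9  0.1] [21.8 21.1  3. ]
w12 16 20 [ 45.2 -11.1  17.9] [47.1 10.6 20. ]
w12 20 64 [ 44.6 -10.9  20.1] [47.3 10.6 23. ]
w13 -4 107 [ 50.8 -13.3  -3.9] [53.7  8.3 -0. ]
w13 0 32 [ 51. -13.   0.] [53.3  8.5  3.9]
w13 4 70 [ 50.4 -13.    4. ] [53.7  8.4  7.9]
w13 8 5 [58.7 -3.6 10.7] [59.2 -1.3 11.7]
```

Tab roll is at about s = 49 mm, z about +3 mm over the axle top, with the bar riding on the collar. The finger drifted about 2 mm sideways; correcting that while pressing.

Emit:
servo_tool(
  targets=[-0.0025,0.001,0.002,-0.1,-0.1,0.1,-0.0025,0.001,0.003,-0.1,-0.1,0.1],
)

```text
time_s: 15.45
position: [0.5473, -0.0872, 0.134]
orientation: [0.998, 0.058, 0.004, -0.002]
wrist_force: [1.4, 1.6, 5.3]
finger_gap: 0.0
```

Emit:
servo_tool(
  targets=[-0.0015,0.002,0.003,-0.1,-0.1,0,-0.001,0.002,0.003,-0.1,-0.1,0],
)

```text
time_s: 15.65
position: [0.5474, -0.0892, 0.1289]
orientation: [0.998, 0.059, 0.005, -0.001]
wrist_force: [0.9, 3.3, 4.9]
finger_gap: -0.0001
```

Run:
```python
from h import *
s=bot.get_state();plan((.5462,-.0925,.124),6.4,2)
```

```text
yaw0 6.8 dyaw -0.4 dist 0.006
[-0.0008, 0.0016, 0.0024, -0.03, -0.29, 0.18, -0.0008, 0.0016, 0.0024, -0.03, -0.29, 0.18]
```

Emit:
servo_tool(
  targets=[-0.0015,0.0025,0.003,-0.1,-0.3,0.2,-0.0015,0.0025,0.003,-0.1,-0.3,0.2],
)

```text
time_s: 15.85
position: [0.5458, -0.0944, 0.1226]
orientation: [0.998, 0.056, 0.001, 0.001]
wrist_force: [1.0, 1.3, 0.6]
finger_gap: 0.0001
```

```bash
cat >> h.py <<'E'
def yel(f):
    im,d,c=load(f); P=cloud(im,d,c); hs=cv2.cvtColor(im,cv2.COLOR_RGB2HSV)
    X,Y,Z=P[...,0],P[...,1],P[...,2]
    near=(abs(X-.55)<.04)&(abs(Y+.09)<.07)&(Z>.06)
    a=np.radians(96.4); ex=np.array([np.cos(a),np.sin(a),0]); ey=np.array([-np.sin(a),np.cos(a),0])
    for n,lo_,hi_ in (('yel',(20,140,80),(35,255,255)),('red',(0,150,60),(8,255,255))):
        m=near&(cv2.inRange(hs,lo_,hi_)>0)
        q=P[m]-np.array([.5511,-.136,.105]); 
        u=np.c_[q@ex,q@ey,q[:,2]]*1000
        for lo in range(-30,56,4):
            t=u[(u[:,2]>=lo)&(u[:,2]<lo+4)]
            if len(t)>3: print(f,n,lo,len(t),t.min(0).round(1),t.max(0).round(1))
E
python3 - <<'E'
from h import *
s=st(); im,d,c=snap('wrist','w14'); yel('w14');plan((.5462,-.0945,.120),6.4,2)
cv2.imwrite('pics/w14z.png',cv2.resize(im[170:330,230:410],None,fx=4,fy=3.7)[:,:,::-1])
E
```

```text
{'time_s': 15.85, 'joints': [0.3116, 0.8152, -0.3816, 1.8866, 0.5551, 0.5448, -0.3329], 'joint_velocities': [0.0094, 0.057, 0.0563, -0.0065, 0.0212, -0.0022, -0.0092], 'joint_efforts': [0.1419, -51.4654, -3.6618, -8.4448, 0.0055, 0.2726, 0.0134], 'position': [0.5458, -0.0944, 0.1226], 'orientation': [0.9985, 0.0556, 0.0006, 0.0012], 'wrist_force': [0.9829, 1.3386, 0.6044], 'ft_torque': [0.1429, -0.1548, -0.0386], 'finger_gap': 0.0001}
w14 yel -22 42 [ 45.6 -10.9 -20. ] [ 46.5   9.9 -18. ]
w14 yel -18 45 [ 46.1 -10.8 -17.9] [ 47.4  10.4 -14.2]
w14 yel -14 79 [ 47.3 -11.  -13.7] [ 48.7  10.5 -10. ]
w14 yel -10 58 [ 44.4 -11.2 -10. ] [48.7 10.5 -6.5]
w14 yel -6 6 [45.8 -6.8 -5.9] [52.7  2.2 -3. ]
w14 red 14 17 [ 9.9 -0.9 16.2] [11.2  3.1 18. ]
w14 red 18 78 [ 9.4 -1.3 18.1] [11.9  3.6 22. ]
w14 red 22 95 [ 9.5 -1.6 22. ] [11.8  3.9 25.8]
w14 red 26 82 [10. -2. 26.] [12.6  4.3 30. ]
yaw0 6.3 dyaw 0.1 dist 0.002
[0.0006, -0.0004, 0.001, 0.09, 0.02, -0.05, 0.0006, -0.0004, 0.001, 0.09, 0.02, -0.05]
```

View pics/w14z.png

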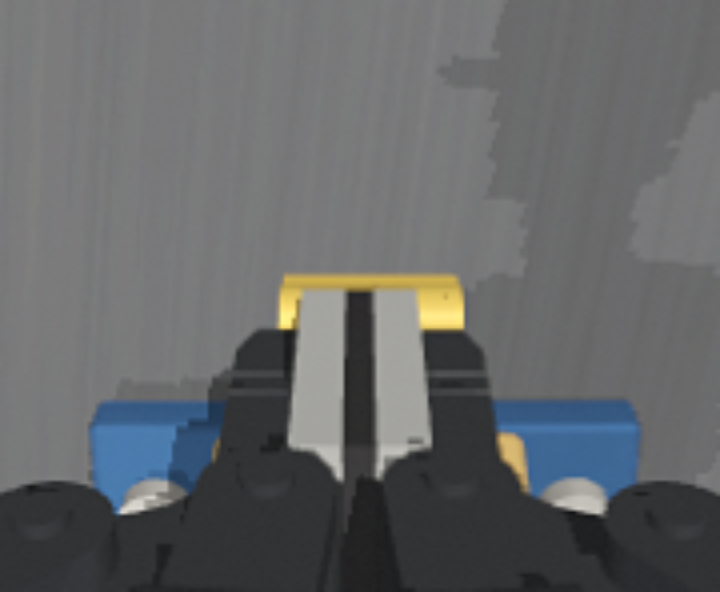

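Roll at s≈44, z≈-11 mm (loop ≈1.2), force dropped: on the verge of or just past snapping. Pressing a bit further.

Emit:
servo_tool(
  targets=[0,0.001,0.002,0,0,0,0,0.001,0.002,0,0,0],
)

```text
time_s: 16.1
position: [0.5447, -0.0997, 0.117]
orientation: [0.999, 0.054, -0.001, 0.003]
wrist_force: [-0.3, -0.7, 0.3]
finger_gap: -0.0002
```

Run:
```python
from h import *
s=st(); im,d,c=snap('wrist','w15'); yel('w15')
```

```text
{'time_s': 16.1, 'joints': [0.314, 0.8242, -0.3729, 1.8871, 0.5617, 0.5383, -0.3335], 'joint_velocities': [0.0103, 0.0392, 0.0338, -0.0003, 0.029, -0.0303, -0.0037], 'joint_efforts': [-0.3866, -51.5619, -4.0969, -8.303, -0.1481, 0.1516, 0.0029], 'position': [0.5447, -0.0997, 0.117], 'orientation': [0.9985, 0.0541, -0.0013, 0.0028], 'wrist_force': [-0.2991, -0.7488, 0.3209], 'ft_torque': [-0.0825, -0.0989, 0.0427], 'finger_gap': -0.0002}
w15 yel -18 76 [ 40.9 -11.  -17.8] [ 42.8  10.9 -14.1]
w15 yel -14 9 [ 38.  -10.8 -14. ] [ 42.   10.8 -12.1]
w15 red 14 31 [ 8.7  1.  14.8] [11.   4.9 17.9]
w15 red 18 87 [ 8.8  0.6 18. ] [11.7  5.6 22. ]
w15 red 22 96 [ 9.3  0.2 22. ] [11.2  5.6 26. ]
w15 red 26 58 [ 9.6 -0.1 26.1] [11.9  5.9 29.1]
```

Snapped: the roll sits at s≈38 mm, z≈-16 mm (loop ≈1.37). Backing off.

Emit:
servo_tool(
  targets=[0,-0.003,-0.003,0,0,0,0,-0.001,-0.01,0,0,0,0,0,-0.02,0,0,0,0,0,-0.03,0,0,0,0,0,-0.04,0,0,0,0,0,-0.03,0,0,0,0,0,0,0,0,0,0,0,0,0,0,0],
)

```text
time_s: 16.95
position: [0.5413, -0.0944, 0.2571]
orientation: [0.998, 0.055, -0.005, 0.003]
wrist_force: [-0.4, 0.4, 0.0]
finger_gap: 0.0001
```

Run:
```python
from h import *
s=st(); im,d,c=snap('wrist','w16'); yel('w16')
cv2.imwrite('pics/w16z.png',cv2.resize(im[150:350,220:420],None,fx=3,fy=3,interpolation=cv2.INTER_CUBIC)[:,:,::-1])
```

```text
{'time_s': 16.95, 'joints': [0.3938, 0.6273, -0.5147, 1.7773, 0.403, 0.8533, -0.2027], 'joint_velocities': [0.0004, -0.0355, -0.0096, -0.0214, -0.0149, 0.0131, 0.0123], 'joint_efforts': [-0.1319, -48.7523, -5.0597, -14.6197, 0.0061, 0.0208, 0.0059], 'position': [0.5413, -0.0944, 0.2571], 'orientation': [0.9985, 0.0546, -0.005, 0.0033], 'wrist_force': [-0.3975, 0.4023, 0.0264], 'ft_torque': [0.0558, 0.0004, -0.0372], 'finger_gap': 0.0001}
w16 yel -26 54 [ 21.1 -10.3 -23.3] [ 30.8   9.9 -22. ]
w16 yel -22 164 [ 17.5 -10.4 -22. ] [ 41.5  10.8 -18. ]
w16 yel -18 66 [ 33.8 -10.7 -17.8] [ 41.9  10.6 -14.1]
w16 yel -14 51 [ 34.4 -10.6 -14. ] [ 37.6  10.5 -12. ]
w16 red 18 30 [ 8.1 -6.3 18.1] [11.1  7.6 21.8]
w16 red 22 38 [ 8.3 -6.9 22.1] [11.2  7.6 25.9]
w16 red 26 38 [ 8.9 -6.  26. ] [11.4  7.5 30. ]
w16 red 30 38 [ 8.9 -6.6 30. ] [11.4  7.5 33.9]
w16 red 34 41 [ 9.4 -7.2 34.2] [11.8  7.4 38. ]
w16 red 38 43 [ 9.5 -7.  38.2] [11.8  7.3 41.9]
w16 red 42 47 [10.  -6.9 42.3] [12.3  7.3 45.9]
w16 red 46 103 [ 1.  -7.6 46. ] [12.1  7.3 50. ]
```

View pics/w16z.png

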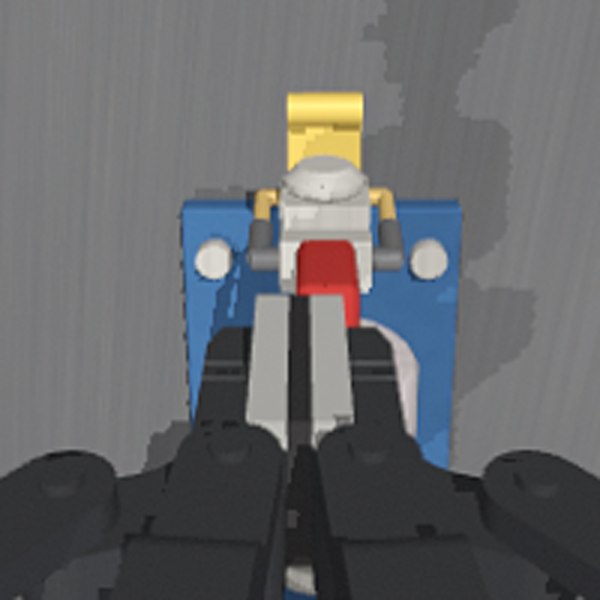

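The loop hangs behind the collar: the yellow tab lies beyond and below the axle end (325,110), its roll computed at s≈37.5, z≈-16.5 mm, so θ≈1.38. One overview check, then I hand in.

Run:
```python
from h import *
a=load('top0'); b=snap('top','tE'); P0=cloud(*a);P1=cloud(*b)
df=(np.abs(a[0].astype(int)-b[0]).max(2)>60).astype(np.uint8)
cv2.imwrite('pics/tE2.png',np.vstack([b[0][:,:,::-1][40:330]]))
im,d,c=snap('wrist','wE'); yel('wE'); s=st()
```

```text
wE yel -26 48 [ 19.3 -10.1 -23.1] [ 30.4  10.1 -22. ]
wE yel -22 148 [ 18.1 -10.1 -22. ] [ 30.6  10.1 -19.8]
wE yel -18 80 [  6.  -17.3 -17.2] [ 42.   10.8 -14. ]
wE yel -14 59 [  6.3 -17.1 -14. ] [ 37.4   9.9 -11.7]
wE red 18 33 [ 7.5 -6.8 18.5] [10.9  7.8 22. ]
wE red 22 37 [ 8.  -6.7 22.2] [11.1  7.7 25.9]
wE red 26 38 [ 8.6 -6.6 26. ] [11.3  7.7 29.9]
wE red 30 40 [ 8.2 -7.2 30.1] [11.7  7.6 33.9]
wE red 34 37 [ 9.1 -7.1 34.1] [11.8  7.5 37.8]
wE red 38 47 [ 9.2 -6.9 38.2] [12.1  7.5 41.8]
wE red 42 51 [ 9.4 -7.4 42.1] [11.9  7.4 46. ]
wE red 46 94 [ 1.7 -7.5 46. ] [11.9  6.6 49.6]
{'time_s': 17.1, 'joints': [0.3932, 0.6297, -0.5139, 1.778, 0.4033, 0.8527, -0.2028], 'joint_velocities': [-0.001, 0.015, 0.0058, 0.0042, 0.0003, 0.0013, 0.001], 'joint_efforts': [0.0081, -48.5207, -4.8864, -14.2556, 0.0127, 0.042, 0.0031], 'position': [0.5409, -0.0944, 0.2556], 'orientation': [0.9985, 0.0547, -0.0062, 0.0031], 'wrist_force': [-0.2422, 0.2553, -0.0433], 'ft_torque': [-0.0016, -0.0044, -0.0098], 'finger_gap': -0.0007}
```

View pics/tE2.png

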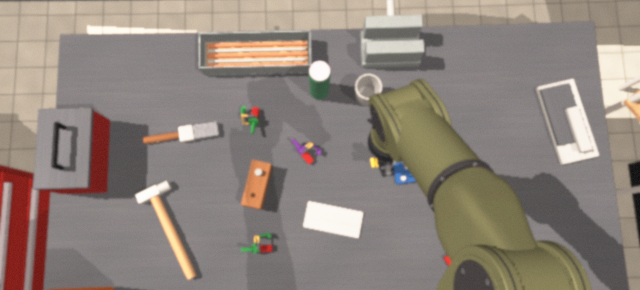

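Run:
```python
from h import *
yel('w10')
def top(f):
    im,d,c=load(f); P=cloud(im,d,c); hs=cv2.cvtColor(im,cv2.COLOR_RGB2HSV)
    m=(cv2.inRange(hs,(0,150,60),(8,255,255))>0)&(abs(P[...,0]-.55)<.03)&(abs(P[...,1]+.13)<.03)&(P[...,2]>.12)&(P[...,2]<.149)
    a=np.radians(96.4); q=P[m]-np.array([.5511,-.136,.105]); s=q@np.array([np.cos(a),np.sin(a),0]); y=q@np.array([-np.sin(a),np.cos(a),0])
    k=abs(y)<4; print(f,'lean',np.polyfit(q[k,2],s[k],1))
top('w10');top('w16');top('wE')
```

```text
w10 yel 6 13 [ 15.9 -17.    6.1] [28.2 13.5  8.1]
w10 yel 34 173 [ 29.9 -11.2  35. ] [38.6 10.4 38. ]
w10 yel 38 592 [ 30.5 -11.1  38. ] [38.5 10.8 41.6]
w10 red 14 16 [ 5.1 -6.7 17.1] [ 7.7  7.7 18. ]
w10 red 18 118 [ 5.5 -7.6 18. ] [ 8.4  7.6 22. ]
w10 red 22 139 [ 4.7 -7.5 22. ] [ 8.3  7.9 26. ]
w10 red 26 145 [ 5.5 -7.3 26. ] [ 8.5  7.7 30. ]
w10 red 30 161 [ 5.3 -7.5 30. ] [ 8.6  7.5 34. ]
w10 red 34 165 [ 5.3 -7.4 34. ] [ 8.7  7.7 37.9]
w10 red 38 189 [ 5.8 -7.2 38. ] [ 8.7  7.5 42. ]
w10 red 42 207 [-7.8 -7.9 42. ] [ 8.9  7.8 46. ]
w10 red 46 1371 [-9.7 -7.8 46. ] [ 8.9  7.8 50. ]
w10 lean [0.00332948 0.00741869]
w16 lean [0.04507634 0.00935135]
wE lean [0.04160337 0.00943903]
```

Run:
```python
from h import *
for f in ('w10','w16','wE'):
    im,d,c=load(f); P=cloud(im,d,c); hs=cv2.cvtColor(im,cv2.COLOR_RGB2HSV)
    m=(cv2.inRange(hs,(0,150,60),(8,255,255))>0)&(abs(P[...,0]-.55)<.03)&(abs(P[...,1]+.13)<.03)&(P[...,2]>.15)
    z=P[m][:,2]-.105; print(f,len(z),np.median(z),np.percentile(z,[5,95]))
    # axle/collar top ref
    m2=(hs[...,1]<60)&(abs(P[...,0]-.549)<.008)&(abs(P[...,1]+.118)<.006)&(P[...,2]>.1)&(P[...,2]<.115); print('collar',m2.sum(),np.median(P[m2][:,2]) if m2.any() else None)
bot.finish_job()
```

```text
w10 1455 0.04795679865256271 [0.04593702 0.04905967]
collar 179 0.10675034102883402
w16 119 0.04758122024846083 [0.045528   0.04914284]
collar 273 0.105721143757746
wE 109 0.047670560526441766 [0.04562672 0.04912376]
collar 280 0.10583944571487311
the job is handed in; nothing more can be done
```

I put the red lynch pin through the axle's cross hole until its head sat home, with the loop on the free-end side. I let go of it, then pressed the yellow tab until the loop snapped in behind the collar. I handed the job in at about 17 s; no verdict is reported.

- **Seating:** the only clear contact push was 12 N, and the pin's top measured about 48 mm above the axle, as expected for fully home. The top stayed at that height after locking.
- **Loop:** the camera puts the tab's roll about 37.5 mm out and 16.5 mm below the axle top. That gives a loop angle of about 1.38 rad, so it is locked. Tab pressing peaked at about 11 N.
- **Lean:** after locking, the pin leans about 0.04 rad toward the free end, inside the 0.15 limit. It stood within 0.01 rad before I pressed the tab.
- **Sideways drift:** the shut fingers slid about 2 mm to one side while pressing, so I corrected that midway.
- **Surroundings:** the arm is clear of the pin. In the last overview picture, the plain pin, hammer, brush, can, jar and steel plate look unmoved by eye. The arm hid the red square there.

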